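# Make up two measuring kits at the radio-frequency test bench

## Robot

A 6-joint arm with a two-finger parallel gripper is mounted at the origin on the work surface. World frame = base frame: x ahead of the robot, y to its left, z up, the work surface at z = 0. Lengths are in m, angles in rad, forces in N, time in s.
With the tool pointing down it reaches from about 0.25 to 0.725 m from the base axis. Payload 4 kg.
Tool frame: the origin (TCP) lies midway between the tips of the shut fingers; the grasp point (between the pads) lies 19 mm behind it; z points along the fingers, y is the direction in which the jaws open and shut (so a half turn about z gives the same grasp; the last joint's range is limited). The gripper opens to 85 mm and grips with 20 to 120 N. Pads are 22 mm wide; open, the fingers measure 114 mm over their backs; the gripper's body (76 mm by 85 mm) begins 54 mm behind the grasp point. The pads swing forward as they close: fully open they stand 13 mm farther back than shut.
Start: joints at [-1.268, 0.241, 0.005, 1.335, 0, 1.571], TCP at [0.149, -0.477, 0.231] pointing down, gripper open.
Joint ranges: [-2.72, 2.72], [-1.05, 1.87], [-1.09, 1.28], [-1.99, 2.15], [-1.42, 1.44], [-3.14, 3.14]. Speed limits (rad/s): [2.79, 2.79, 3.14, 3.14, 3.14, 3.14].

## Interface

Orientations are given as a unit quaternion [x, y, z, w].
In Python, from workcell import bot, eyes, job gives the robot as it stands.
- The arm moves only by the shell command python3 -m crank 'ROWS'. ROWS is a JSON object of lists of equal length, an entry for each row: "dr": the turn, a rotation vector about the tool's x, y, z in rad, a list of three; "travel": the shift along the tool's x, y, z in m, a list of three; "hand": the finger opening in m, from 0 to 0.0854. In form: {"dr": [[wx, wy, wz], ...], "travel": [[x, y, z], ...], "hand": [hand, ...]}. A call has 1 to 10 rows; each row is the pose to reach, as a shift and turn from the pose commanded when the call began, along the tool's axes at that moment; what a row does not reach only later rows make up. A row lasts 1/8 s, in which the tool goes at most 62.5 mm and 10.7 degrees, less where a joint would pass 70% of its speed; a pose out of reach is approached as far as the arm can. A call with a gripper value outside its range is refused whole. The fingers move at their own pace and stop on an object; the grip force is fixed at half the most. Time passes only in rows, so rows that repeat a pose let the fingers close. It gives the time, the measured TCP pose, the force and the opening at its end, in the units of the state.
- bot.get_obs(): the state, without advancing time (a new reading comes with each control period).
- eyes.camera(name): name is "scene" or "side" or "wrist"; returns a dict with "color" (420x560x3 uint8, red, green, blue), "K" (3x3 intrinsics, pixels), "R" (3x3) and "t" (3): a world point X has camera coordinates R X + t; the wrist camera has in their place "T_tool_cam" (4x4, takes a point from camera to tool coordinates, whose origin is the TCP and whose axes are the flange's). Camera axes: x right, y down, z forward; pixel columns grow to the right and rows downward; lengths in m; the calibration is good to about 2 mm. A picture is of the moment at which its call begins: read the wrist's pose just before it. There is no depth.
- job.job_done(): hands the job in, once; it reports no verdict.
The state is a dict: "clock": time; "joint_pos": joint angles; "joint_vel": joint speeds; "tau": joint torques, N m; "eef_pos": TCP position; "tool_rot": TCP orientation; "ft_force": force on the tool from outside, world axes, zero at the start; "ft_torque": the same for the moment, N m; "grip_width": finger opening in m.
Only numpy, scipy, OpenCV 4.12 (cv2) and the standard library are available. Lean on these libraries where they do the work, as an engineer would, in place of code of your own. Each camera call takes 0.05 s, during which the arm holds its last target.

## Task

Make up the two measuring kits from the parts in the blue stock tray. Power kit, the grey tray with three pockets: lay the directional coupler in the narrow oblong pocket and the power sensor in the wide oblong pocket, and stand the dummy load in the round one with its connector still upward; filter kit, the tray with two pockets: lay the cavity filter in the longer pocket and the shorter of the two finned attenuators in the shorter pocket. Set each part down right side up and flat on its pocket's floor, without dropping it from a height; leave the longer attenuator where it lies in the stock tray and do not disturb the mug or the multimeter.

Things in the scene. Friction and masses are not known exactly. Their poses are not given: they have to be found in the camera images.
- coupler_center (a point): Directional coupler lying in the stock tray: aluminium bar 70 x 26 x 34 mm high, 0.22 kg; a brass-ringed connector (20 diameter) at each end makes it 96 mm long; a small brass port (10 mm tall) stands on top, 22 mm to +x. Point: middle of length and width, 17 mm above its underside. x along its length, y across the 26 mm width (grasp there), z up.
- sensor_center (a point): Power sensor lying in the stock tray: off-white rounded box 64 x 34 x 34 mm high with a black band, 0.20 kg; one thick brass-ringed connector, at its +x end only, makes it 88 mm long. Point: middle of the 88 mm and of the width, 17 mm above its underside; the box spans x -44 to +20 mm. x to the connector, y across the 34 mm width (grasp there), z up.
- dummy_load_center (a point): Dummy load standing in the stock tray: dark round heat sink of stacked ring fins, 40 diameter x 40 mm high, 0.24 kg, with a brass-ringed connector (20 diameter, 14 mm tall) upright on top; 54 mm high in all. Point: on its axis, 27 mm above its underside. z up along the axis. Grasp the fins from any side.
- filter_center (a point): Cavity filter lying in the stock tray: aluminium box 64 x 38 x 36 mm high, 0.24 kg; a row of four brass tuning screws, 6 mm tall, on top; a thin connector (12 diameter) at each end makes it 84 mm long. Point: middle of length and width, 18 mm above its underside. x along its length, y across the 38 mm width (grasp there), z up.
- short_att_center (a point): Shorter attenuator lying in the stock tray: dark finned block 40 x 34 x 36 mm high, 0.18 kg; a brass-ringed connector (20 diameter) at each end makes it 68 mm long. Point: middle of length and width, 18 mm above its underside. x along its length, y across the 34 mm width (grasp there), z up.
- long_att_center (a point): Longer attenuator, stays in the stock: as the shorter one (34 wide, 36 mm high), but its finned block is 72 and the whole 100 mm long. Point: its middle, half-way up. The blue stock tray (250 x 285 mm, fixed) holds the six parts in two rows of three, about 85 mm apart side by side, lengths along its 250 mm side; its floor is 4 mm, its rim 12 mm above the bench.
- kit_tray_three: Power-kit tray, fixed: grey slab 140 (x) x 210 (y) x 14 mm, three dark-floored pockets 8 mm deep (floors 6 mm above the bench). Origin: centre of its underside, z up. Pocket centres (x, y), mm: narrow oblong (0, 70), 116 along x by 46, for the coupler; wide oblong (0, 5), 108 by 54, for the sensor; round (0, -66), 60 diameter, for the dummy load. Part lengths go along x, either way round.
- kit_tray_two: Filter-kit tray, fixed: grey slab 130 (x) x 150 (y) x 14 mm, two dark-floored pockets 8 mm deep (floors 6 mm above the bench). Origin: centre of its underside, z up. Pocket centres (x, y), mm: longer pocket (0, 36), 104 along x by 58, for the cavity filter; shorter pocket (0, -36), 88 by 54, for the shorter attenuator. Part lengths go along x, either way round.
- mug: White mug, 80 mm diameter, 92 mm high; bystander beyond the trays. Origin: centre of its underside.
- meter: Hand-held multimeter lying on its back, 165 x 80 x 45 mm, black and grey; bystander beyond the trays. Origin: centre of its underside, x along its length.

How it is judged:
By the outcome, as a careful person would: the job done as asked, in the order asked, and still so for the second after the job is handed in, with the robot touching nothing.
It also fails if it takes over 131 s, if anything falls off the work surface, if the arm or the gripper's body presses on something with over 40 N, if the wrist force passes 120 N, or if a joint passes its speed limit or range.

## Working session

There is one attempt and no reset: what is moved stays moved. The work goes in short steps, Python scripts to look and compute and a shell command to move; the robot and the scene stay as the last step left them, time stands still between calls to the robot, and variables do not carry over. Pictures are saved under pics/ and viewed, and the job is handed in when it is done.

```bash
ls; mkdir -p pics
python3 - <<'E'
from workcell import bot,eyes,job
import cv2
o=bot.get_obs(); print(o)
for n in ["scene","side","wrist"]:
    c=eyes.camera(n); cv2.imwrite(f"pics/{n}0.png",c["color"][:,:,::-1])
    print(n,c["K"].tolist(),{k:c[k].tolist() for k in c if k in("R","t","T_tool_cam")})
E
```

```text
pics
{'clock': 0.0, 'joint_pos': array([-1.26802935e+00,  2.41437834e-01,  3.72400266e-03,  1.33521174e+00,
        5.92288625e-06,  1.57081339e+00]), 'joint_vel': array([-7.34254190e-04, -3.75789009e-04, -5.69806025e-04,  1.92742917e-04,
        6.28690111e-05,  2.56972528e-03]), 'tau': array([-8.58020230e-04, -3.72318435e+01,  2.52407849e+01,  1.68298505e-02,
        1.75141565e-05,  1.06475153e-05]), 'eef_pos': array([ 0.14889285, -0.47664846,  0.23040047]), 'tool_rot': array([ 9.88564113e-01,  1.50797418e-01, -1.57633078e-04, -1.05289385e-03]), 'ft_force': array([-0.23540807, -0.03739161,  0.19567566]), 'ft_torque': array([ 0.05499114,  0.05937501, -0.0101202 ]), 'grip_width': 0.08549259577062948}
scene [[466.6725610762339, 0.0, 281.3327555397882], [0.0, 466.6725610762339, 207.9952738252601], [0.0, 0.0, 1.0]] {'R': [[0.44986706934539783, 0.8930792329230871, 0.005394778966166476], [0.628208455609988, -0.31213972637079157, -0.712687117549687], [-0.6348021394251102, 0.32400351069498945, -0.7014613095806675]], 't': [-0.2605150749496702, -0.33166097972641967, 1.5007736581072926]}
side [[445.32934170386176, 0.0, 285.4845751837702], [0.0, 445.32934170386176, 215.84408201548374], [0.0, 0.0, 1.0]] {'R': [[-0.9893406041703158, -0.1455937127673075, 0.0027640084199353878], [-0.10847514771240686, 0.7241831653323513, -0.6810226761114405], [0.09715097152723809, -0.6740632120594088, -0.7322571098183114]], 't': [0.5946408975564093, 0.1043865659207107, 1.1138443221993692]}
wrist [[361.32153587340105, 0.0, 278.89166153047853], [0.0, 361.32153587340105, 206.8819433669416], [0.0, 0.0, 1.0]] {'T_tool_cam': [[-0.0004122532804447237, -0.9497980953750624, -0.31286324179925085, 0.07930019859404537], [0.9999999126147348, -0.00036984155453413696, -0.00019490445723909585, -3.366507736374258e-05], [6.941005456217651e-05, -0.3128632948096152, 0.9497981648450977, -0.1443090291139381], [0.0, 0.0, 0.0, 1.0]]}
```

View pics/scene0.png

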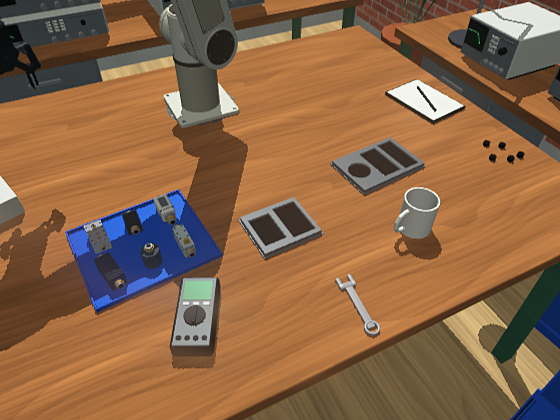

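View pics/side0.png

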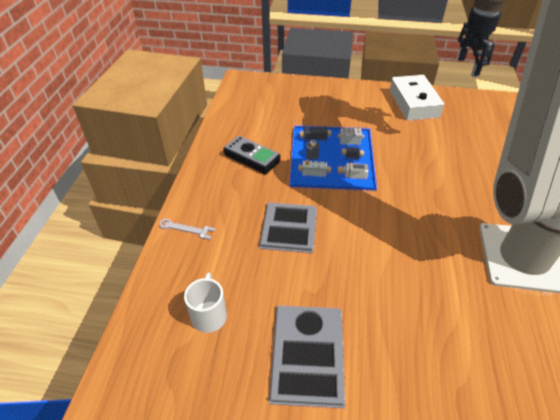

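View pics/wrist0.png

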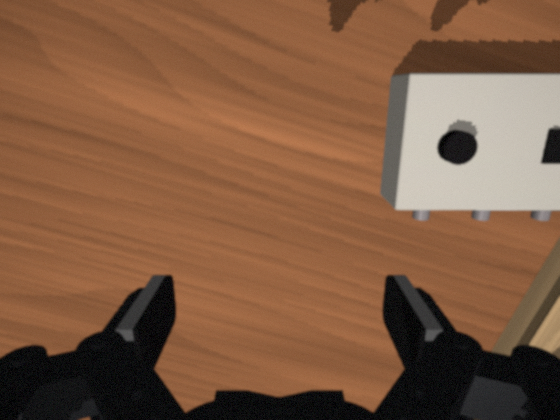

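The scene and side views show the stock at lower left and top centre respectively. I'll enlarge the stock and kit trays.

```bash
cat > h.py <<'E'
import numpy as np, cv2
from workcell import bot,eyes,job
from scipy.spatial.transform import Rotation as Rn
def ray(c,px):
    d=np.linalg.inv(c["K"])@np.array([px[0],px[1],1.])
    if "T_tool_cam" in c:
        o=c["obs"]; Rt=Rn.from_quat(o["tool_rot"]).as_matrix()
        T=c["T_tool_cam"]; return Rt@T[:3,3]+o["eef_pos"], Rt@T[:3,:3]@d
    return -c["R"].T@c["t"], c["R"].T@d
def atz(c,px,z):
    C,d=ray(c,px); return C+d*(z-C[2])/d[2]
def cam(n):
    o=bot.get_obs(); c=eyes.camera(n); c["obs"]=o; return c
def proj(c,X):
    X=np.asarray(X,float)
    if "T_tool_cam" in c:
        o=c["obs"]; Rt=Rn.from_quat(o["tool_rot"]).as_matrix(); T=c["T_tool_cam"]
        p=T[:3,:3].T@(Rt.T@(X-o["eef_pos"])-T[:3,3])
    else: p=c["R"]@X+c["t"]
    p=c["K"]@p; return p[:2]/p[2]
def crop(img,x0,y0,x1,y1,s,name):
    cv2.imwrite(name,cv2.resize(img[y0:y1,x0:x1],None,fx=s,fy=s,interpolation=cv2.INTER_CUBIC))
E
python3 - <<'E'
import cv2
from h import *
a=cv2.imread("pics/scene0.png");b=cv2.imread("pics/side0.png")
crop(a,60,180,230,320,4.5,"pics/s1.png")
crop(a,230,130,430,260,4,"pics/s2.png")
crop(b,280,115,390,200,7,"pics/d1.png")
crop(b,250,190,360,410,2.7,"pics/d2.png")
E
```

```text
(no output)
```

View pics/s1.png

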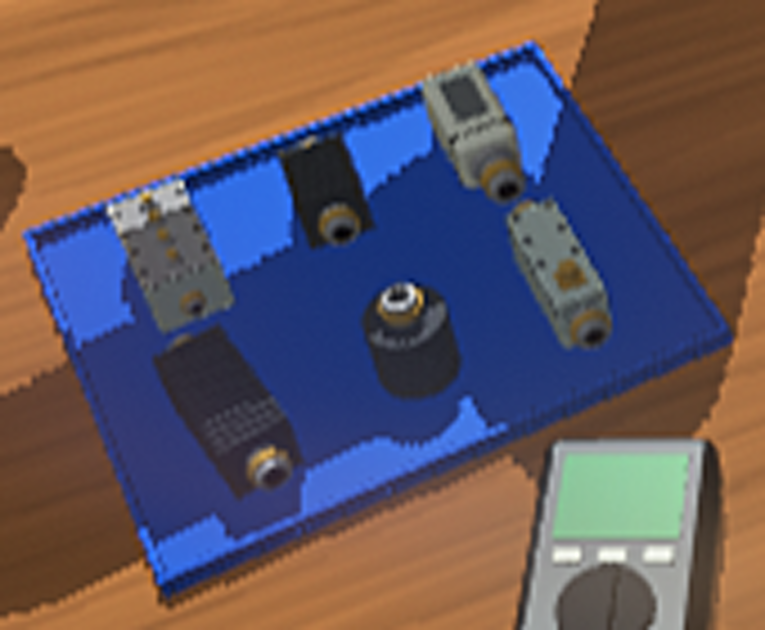

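View pics/d1.png

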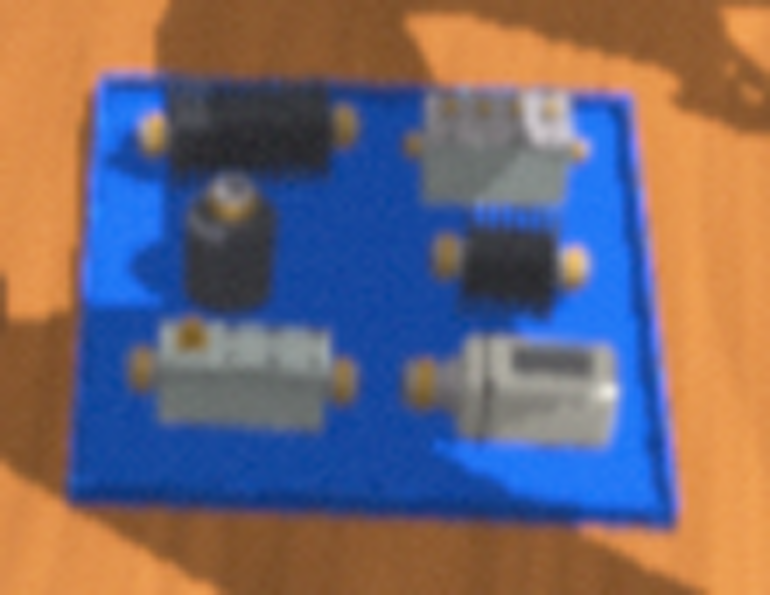

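View pics/s2.png

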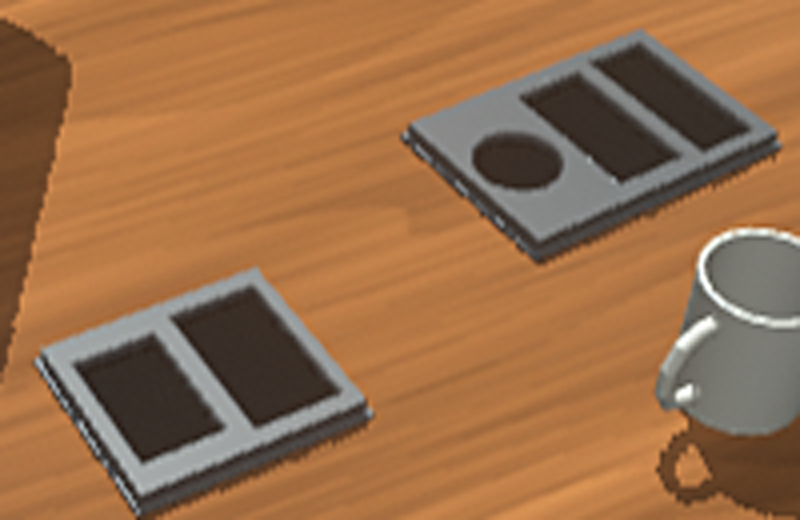

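View pics/d2.png

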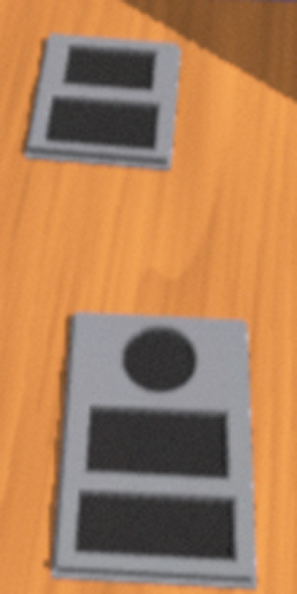

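Run:
```python
from h import *
S=cam("scene");D=cam("side")
def tray(c,pts,s,off,z,loc):
    w=np.array([atz(c,(np.array(p)+.5)/s-.5+off,z)[:2] for p in pts])
    L=np.array(loc); m=w.mean(0); q=(w-m); 
    yaw=np.arctan2((L[:,0]*q[:,1]-L[:,1]*q[:,0]).sum(),(L*q).sum())
    R=np.array([[np.cos(yaw),-np.sin(yaw)],[np.sin(yaw),np.cos(yaw)]])
    print(m.round(4),"yaw",round(np.degrees(yaw),2),"res mm",((q-L@R.T)*1e3).round(1).tolist())
def L(a,b,o): return [(sx*a/2,sy*b/2) for sx,sy in o]
so=[(-1,-1),(-1,1),(1,1),(1,-1)]; do=[(1,-1),(-1,-1),(-1,1),(1,1)]
o2=np.array([230,130]);od=np.array([250,190])
tray(S,[(404,135),(645,30),(778,140),(540,248)],4,o2,.014,L(.14,.21,so))
tray(D,[(72,313),(248,320),(253,578),(55,573)],2.7,od,.014,L(.14,.21,do))
tray(S,[(38,355),(258,270),(370,410),(138,500)],4,o2,.014,L(.13,.15,so))
tray(D,[(48,36),(180,42),(170,162),(25,153)],2.7,od,.014,L(.13,.15,do))
tray(S,[(28,235),(535,42),(735,335),(160,595)],4.5,np.array([60,180]),.012,L(.25,.285,so))
tray(D,[(100,78),(632,95),(672,520),(72,497)],7,np.array([280,115]),.012,L(.25,.285,do))
# parts: rough from side
for n,p,z in [("coupler",(245,345),.038),("sensor",(545,360),.038),("load",(233,190),.058),("filter",(497,118),.04),("short",(508,250),.04),("long",(248,105),.04)]:
    print(n,atz(D,(np.array(p)+.5)/7-.5+[280,115],z).round(3))
```

```text
[0.5129 0.3281] yaw 5.67 res mm [[2.3, -4.5], [-2.8, 6.1], [1.3, -2.1], [-0.8, 0.5]]
[0.5048 0.3338] yaw 5.57 res mm [[2.5, -0.3], [-3.7, -1.6], [0.4, -0.8], [0.8, 2.8]]
[ 0.5997 -0.0139] yaw 1.69 res mm [[0.5, -1.8], [-2.2, 1.3], [2.5, 0.3], [-0.8, 0.1]]
[ 0.5933 -0.0087] yaw 3.1 res mm [[0.7, -0.2], [-3.1, -4.6], [-1.1, 1.3], [3.6, 3.6]]
[ 0.5089 -0.3201] yaw 4.98 res mm [[-0.6, 2.2], [-2.4, -0.7], [1.0, -0.6], [2.1, -1.0]]
[ 0.5028 -0.3158] yaw 5.06 res mm [[-0.9, -0.9], [-0.2, -2.8], [3.7, 1.6], [-2.7, 2.2]]
coupler [ 0.55  -0.235  0.038]
sensor [ 0.426 -0.244  0.038]
load [ 0.564 -0.312  0.058]
filter [ 0.454 -0.406  0.04 ]
short [ 0.445 -0.312  0.04 ]
long [ 0.565 -0.399  0.04 ]
```

```bash
cat >> h.py <<'E'
def go(*tg):
    """each tg: (x,y,z,yawdeg) -> travel, dr from current pose"""
    o=bot.get_obs(); R=Rn.from_quat(o["tool_rot"]).as_matrix()
    x=R[:,0]
    print("t",round(float(o["clock"]),2),"pos",o["eef_pos"].round(4),"yaw",round(np.degrees(np.arctan2(x[1],x[0])),2),"tilt",(R[:2,2]*57.3).round(2),"F",o["ft_force"].round(1),"w",round(float(o["grip_width"]),4))
    for t in tg:
        a=np.radians(t[3]); c,s=np.cos(a),np.sin(a)
        T=np.array([[c,s,0],[s,-c,0],[0,0,-1]])
        print(" travel",(R.T@(np.array(t[:3])-o["eef_pos"])).round(4).tolist()," dr",Rn.from_matrix(R.T@T).as_rotvec().round(4).tolist(), "dist",round(float(np.linalg.norm(np.array(t[:3])-o["eef_pos"])),3))
E
python3 -c "
from h import *
go((.48,-.318,.28,5))"
```

```text
t 0.25 pos [ 0.149  -0.477   0.2309] yaw 17.35 tilt [-0.02  0.05] F [ 0.6 -0.1 -0.4] w 0.0854
 travel [0.3634, -0.0531, -0.0491]  dr [-0.001, 0.0001, 0.2155] dist 0.37
```

```bash
python3 -m crank '{"dr":[[0,0,0.03],[0,0,0.09],[0,0,0.15],[0,0,0.2155],[0,0,0.2155],[0,0,0.2155],[0,0,0.2155],[0,0,0.2155],[0,0,0.2155]],"travel":[[0.03,-0.004,-0.01],[0.08,-0.012,-0.02],[0.14,-0.02,-0.03],[0.2,-0.03,-0.049],[0.26,-0.04,-0.049],[0.31,-0.048,-0.049],[0.345,-0.0531,-0.049],[0.3634,-0.0531,-0.049],[0.3634,-0.0531,-0.049]],"hand":[0.085,0.085,0.085,0.085,0.085,0.085,0.085,0.085,0.085]}'
python3 - <<'E'
from h import *
c=cam("wrist"); cv2.imwrite("pics/w1.png",c["color"][:,:,::-1]); np.save("w1.npy",dict(c),allow_pickle=True); go()
E
```

```text
clock: 1.38
eef_pos: [0.4806, -0.3181, 0.2797]
tool_rot: [0.999, 0.044, -0.0, -0.0]
ft_force: [-0.5, 0.7, -0.2]
grip_width: 0.0847
t 1.43 pos [ 0.4796 -0.3186  0.2799] yaw 5.0 tilt [-0.07  0.  ] F [ 0.5 -0.8 -0.2] w 0.085
```

View pics/w1.png

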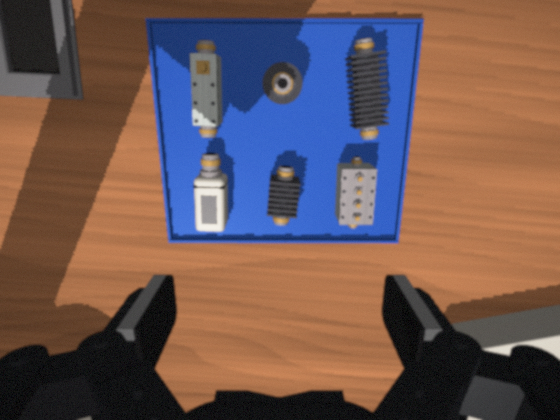

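Wrist view shows the stock with all six parts: coupler (206,88), load (283,83), long att (368,88), sensor (211,195), short att (284,195), filter (357,192). Enlarging.

Run:
```python
from h import *
a=cv2.imread("pics/w1.png")
crop(a,170,25,310,145,5.5,"pics/w1a.png")
crop(a,170,140,310,245,5.5,"pics/w1b.png")
crop(a,250,140,390,245,5.5,"pics/w1c.png")
```

```text
(no output)
```

View pics/w1a.png

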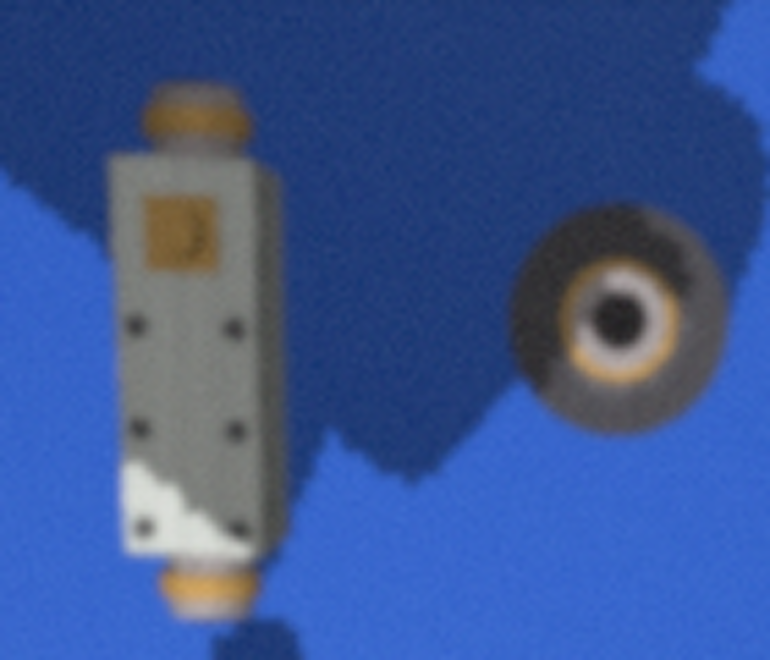

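View pics/w1b.png

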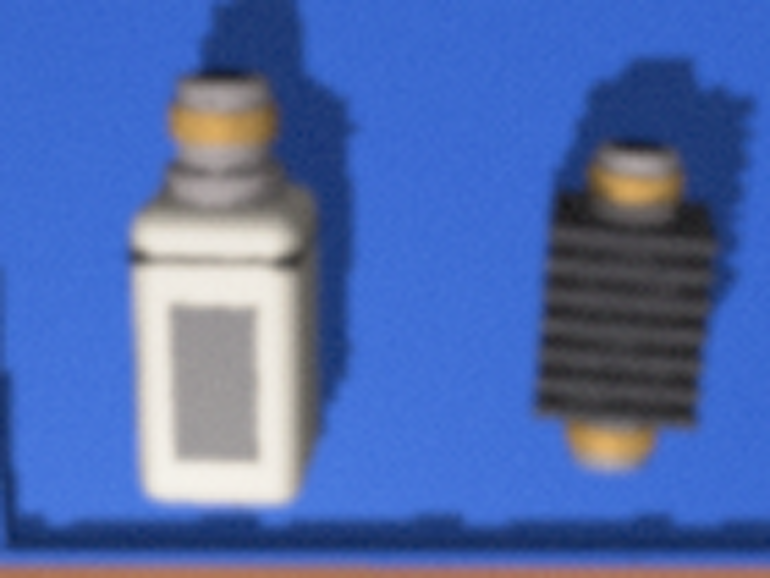

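View pics/w1c.png

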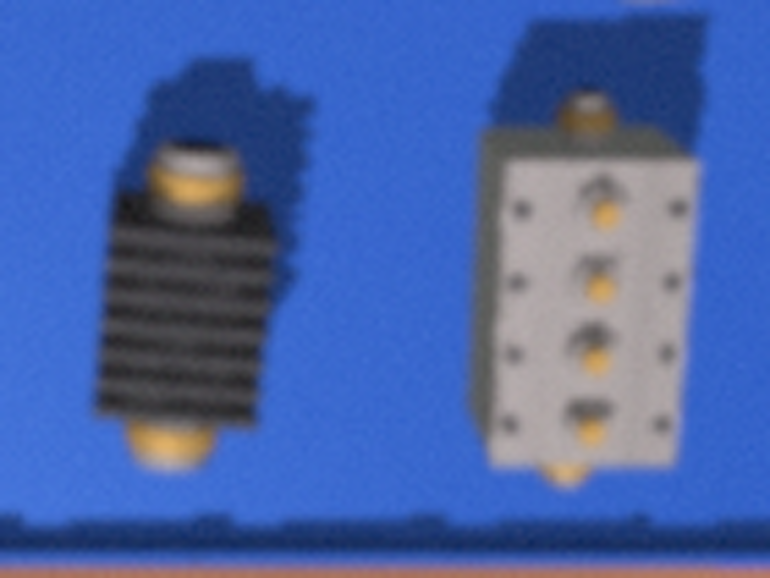

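Run:
```python
from h import *
c=np.load("w1.npy",allow_pickle=True).item()
def W(p,off,z): return atz(c,(np.array(p)+.5)/5.5-.5+off,z)[:2]
A=[170,25];B=[170,140];C=[250,140]
def quad(n,P,off,z):  # order: +x left, +x right, -x right, -x left
    w=np.array([W(p,off,z) for p in P]); f=(w[0]+w[1])/2; b=(w[2]+w[3])/2; l=(w[0]+w[3])/2; r=(w[1]+w[2])/2
    d=f-b; e=l-r
    print(n,"ctr",w.mean(0).round(4),"yaw len",np.degrees(np.arctan2(d[1],d[0])).round(1),"yaw sides",[np.degrees(np.arctan2(*(w[i]-w[j])[::-1])).round(1) for i,j in((0,3),(1,2))],"L,W",(np.hypot(*d)*1e3).round(1),(np.hypot(*e)*1e3).round(1))
quad("coupler",[(108,155),(253,162),(258,558),(127,552)],A,.038)
quad("sensor",[(133,200),(303,200),(298,500),(147,500)],B,.038)
quad("sensor label",[(172,305),(257,305),(258,460),(175,462)],B,.038)
quad("short",[(558,195),(719,215),(697,422),(538,410)],B,.040)
quad("filter",[(502,155),(698,158),(677,467),(490,467)],C,.040)
print("load",W((620,320),A,.058),"body",W((620,318),A,.044))
for n,o,p,q in[("coupler conn",A,(197,85),(210,618)),("sensor conn",B,(224,75),(220,500)),("short conn",B,(638,147),(612,468)),("filter conn",C,(590,95),(567,485))]:
    a,b=W(p,o,.022),W(q,o,.022); print(n,((a+b)/2).round(4),np.degrees(np.arctan2(*(a-b)[::-1])).round(1),np.hypot(*(a-b)))
st=np.array([atz(c,p,.012)[:2] for p in [(148,20),(422,19),(400,242),(170,241)]]); print("stock",st.mean(0),st.round(3).tolist())
```

```text
coupler ctr [ 0.55   -0.2351] yaw len 3.1 yaw sides [np.float64(3.6), np.float64(2.7)] L,W 69.8 25.4
sensor ctr [ 0.4293 -0.2447] yaw len 2.4 yaw sides [np.float64(3.4), np.float64(1.4)] L,W 64.3 32.7
sensor label ctr [ 0.4227 -0.2439] yaw len 2.3 yaw sides [np.float64(2.2), np.float64(2.3)] L,W 33.8 17.2
short ctr [ 0.446  -0.3267] yaw len -0.2 yaw sides [np.float64(-0.5), np.float64(0.2)] L,W 44.5 32.4
filter ctr [ 0.4525 -0.4078] yaw len 6.0 yaw sides [np.float64(6.0), np.float64(6.1)] L,W 65.3 38.6
load [ 0.56426015 -0.31408255] body [ 0.56477512 -0.31416225]
coupler conn [ 0.55   -0.2352] 2.9 0.09757993567413731
sensor conn [ 0.437  -0.2419] 1.1 0.09311594983259744
short conn [ 0.4407 -0.3267] 0.8 0.07078243740873891
filter conn [ 0.4514 -0.4088] 5.6 0.08530301557188721
stock [ 0.50295128 -0.32315797] [[0.613, -0.172], [0.639, -0.451], [0.392, -0.477], [0.368, -0.193]]
```

```bash
python3 -c "
from h import *
go((.55,-.235,.11,3),(.55,-.235,.013,3))"
```

```text
t 1.43 pos [ 0.4796 -0.3186  0.2799] yaw 5.0 tilt [-0.07  0.  ] F [ 0.5 -0.8 -0.2] w 0.085
 travel [0.0776, -0.0771, 0.1699]  dr [-0.0001, 0.0012, 0.0349] dist 0.202
 travel [0.0777, -0.0771, 0.2669]  dr [-0.0001, 0.0012, 0.0349] dist 0.288
```

```bash
python3 -m crank '{"dr":[[0,0,0.01],[0,0,0.02],[0,0,0.035],[0,0.001,0.035],[0,0.001,0.035],[0,0.001,0.035],[0,0.001,0.035],[0,0.001,0.035],[0,0.001,0.035]],"travel":[[0.02,-0.02,0.03],[0.04,-0.04,0.07],[0.062,-0.062,0.12],[0.0776,-0.0771,0.16],[0.0777,-0.0771,0.19],[0.0777,-0.0771,0.215],[0.0777,-0.0771,0.24],[0.0777,-0.0771,0.258],[0.0777,-0.0771,0.264]],"hand":[0.055,0.055,0.055,0.055,0.055,0.055,0.055,0.055,0.055]}'
python3 - <<'E'
from h import *
c=cam("wrist"); cv2.imwrite("pics/w2.png",c["color"][:,:,::-1]); 
c=cam("side"); crop(c["color"][:,:,::-1],240,60,400,220,4,"pics/w2s.png"); go((.55,-.235,.013,3))
E
```

```text
clock: 2.55
eef_pos: [0.5488, -0.2357, 0.0154]
tool_rot: [1.0, 0.025, -0.001, -0.0]
ft_force: [-0.0, -0.0, 0.3]
grip_width: 0.0554
t 2.65 pos [ 0.5497 -0.2355  0.0162] yaw 2.9 tilt [-0.    0.02] F [ 0.6  0.7 -0.3] w 0.055
 travel [0.0003, -0.0005, 0.0032]  dr [-0.0003, 0.0, -0.0018] dist 0.003
```

View pics/w2.png

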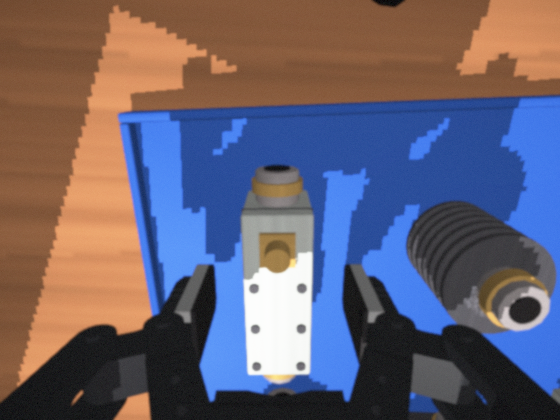

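View pics/w2s.png

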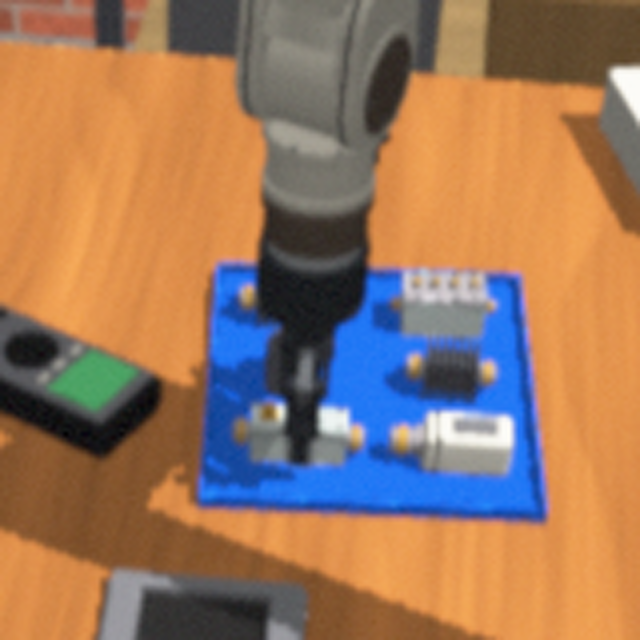

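Coupler (centre ≈278,290 in the wrist view) sits straight and centred between the pads. Closing.

```bash
python3 -m crank '{"dr":[[0,0,0],[0,0,0],[0,0,0],[0,0,0],[0,0,0],[0,0,0],[0,0,0]],"travel":[[0,0,0.002],[0,0,0.002],[0,0,0.002],[0,0,0.002],[0,0,0.002],[0,0,0.002],[0,0,0.002]],"hand":[0.055,0.01,0.01,0.01,0.01,0.01,0.01]}'
python3 -c "
from h import *
go((.55,-.235,.12,3),(.509,.331,.25,5.5))"
```

```text
clock: 3.52
eef_pos: [0.5515, -0.235, 0.0152]
tool_rot: [1.0, 0.026, 0.001, 0.0]
ft_force: [-0.1, -0.3, 4.8]
grip_width: 0.0252
t 3.52 pos [ 0.5515 -0.235   0.0152] yaw 3.0 tilt [ 0.14 -0.05] F [-0.1 -0.3  4.8] w 0.0252
 travel [-0.0012, 0.0001, -0.1048]  dr [0.001, -0.0025, 0.0] dist 0.105
 travel [-0.0122, -0.5672, -0.2353]  dr [0.001, -0.0025, -0.0436] dist 0.614
```

```bash
python3 -m crank '{"dr":[[0,0,0],[0,0,0],[0,0,0],[0,0,0],[0,0,0],[0,0,-0.01],[0,0,-0.02],[0,0,-0.03],[0,0,-0.04],[0,0,-0.044]],"travel":[[0,0,-0.008],[0,0,-0.025],[0,0,-0.05],[0,-0.005,-0.085],[-0.003,-0.025,-0.125],[-0.006,-0.06,-0.165],[-0.01,-0.11,-0.2],[-0.015,-0.165,-0.225],[-0.02,-0.22,-0.24],[-0.025,-0.275,-0.25]],"hand":[0.01,0.01,0.01,0.01,0.01,0.01,0.01,0.01,0.01,0.01]}'
python3 - <<'E'
from h import *
c=cam("wrist"); cv2.imwrite("pics/w3.png",c["color"][:,:,::-1]); np.save("w3.npy",dict(c),allow_pickle=True)
go((.48,.331,.28,5.5))
E
```

```text
clock: 4.78
eef_pos: [0.5108, 0.0404, 0.2662]
tool_rot: [0.999, 0.048, 0.002, -0.0]
ft_force: [0.1, 1.2, -2.5]
grip_width: 0.0247
t 4.83 pos [0.51   0.0471 0.2674] yaw 5.92 tilt [0.2 0.4] F [-0.7  4.2 -1.8] w 0.0245
 travel [-0.0005, -0.2855, -0.0107]  dr [-0.0067, -0.0042, 0.0073] dist 0.286
```

View pics/w3.png

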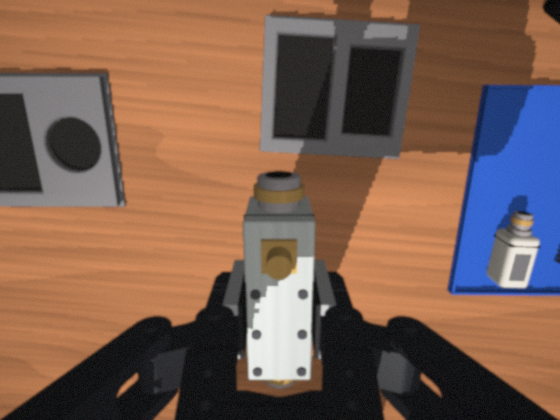

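Coupler is held square in the jaws; tray two is seen at (262..418, 15..157). On to the view of tray three.

```bash
python3 -m crank '{"dr":[[0,0,0],[0,0,0],[0,0,0],[0,0,0],[0,0,0],[0,0,0],[0,0,0],[0,0,0]],"travel":[[0,-0.05,-0.003],[-0.01,-0.105,-0.006],[-0.015,-0.16,-0.01],[-0.015,-0.21,-0.01],[-0.015,-0.25,-0.01],[-0.015,-0.275,-0.01],[-0.015,-0.28,-0.01],[-0.015,-0.28,-0.01]],"hand":[0.01,0.01,0.01,0.01,0.01,0.01,0.01,0.01]}'
python3 - <<'E'
from h import *
c=cam("wrist"); cv2.imwrite("pics/w4.png",c["color"][:,:,::-1]); np.save("w4.npy",dict(c),allow_pickle=True)
a=c["color"][:,:,::-1]
go((.48,.331,.28,5.5))
E
```

```text
clock: 5.82
eef_pos: [0.5052, 0.11, 0.2739]
tool_rot: [0.995, 0.093, -0.003, -0.025]
ft_force: [-0.4, 0.5, -2.6]
grip_width: 0.0248
t 5.88 pos [0.5053 0.1102 0.274 ] yaw 10.68 tilt [-0.6   2.79] F [ 0.6  0.6 -2.1] w 0.0246
 travel [0.0161, -0.2217, 0.005]  dr [-0.0497, 0.0035, 0.0904] dist 0.222
```

View pics/w4.png

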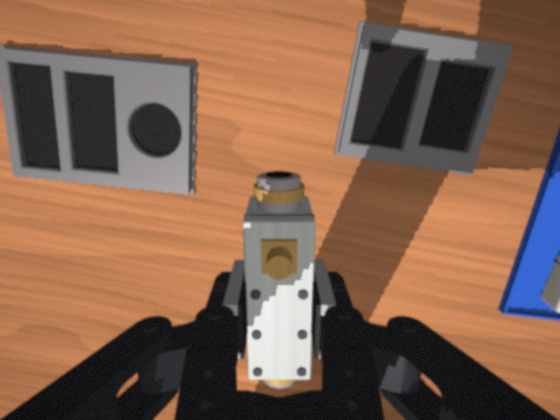

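Both trays are visible, but the arm stopped short and rotated; checking joints.

Run:
```python
from h import *
print(bot.get_obs()["joint_pos"].round(3))
c=np.load("w4.npy",allow_pickle=True).item()
a=c["color"][:,:,::-1]
crop(a,0,35,205,200,3.8,"pics/w4a.png"); crop(a,330,15,520,180,4,"pics/w4b.png")
```

```text
[0.185 0.262 0.143 1.453 0.05  3.141]
```

View pics/w4a.png

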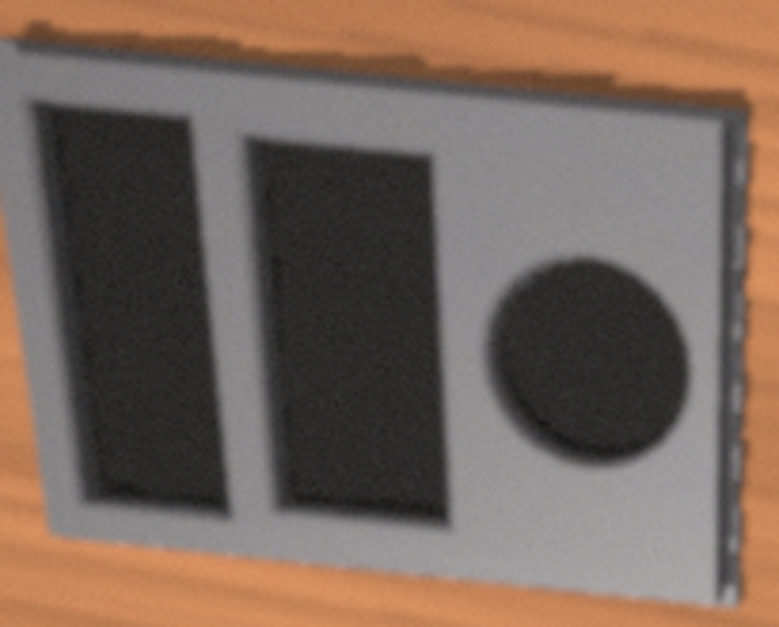

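View pics/w4b.png

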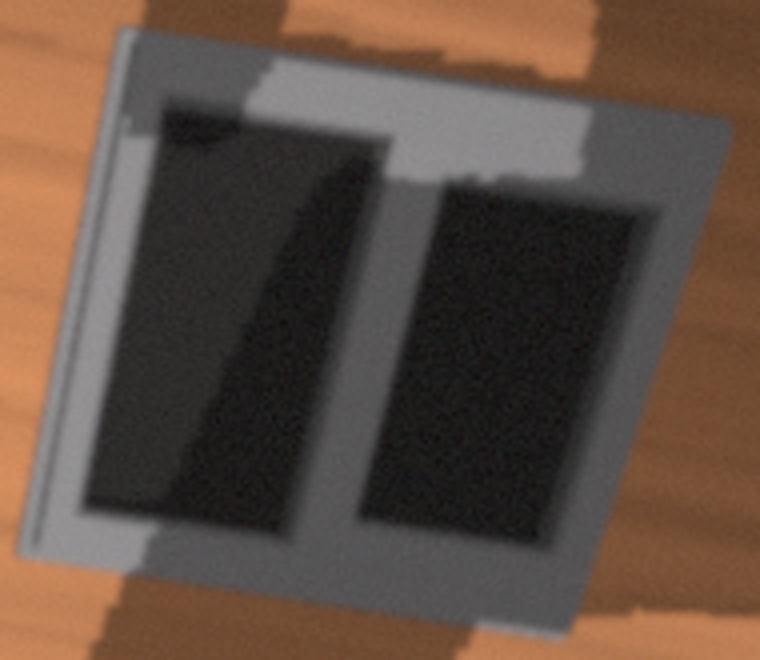

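```bash
cat > t.py <<'E'
from h import *
c=np.load("w4.npy",allow_pickle=True).item()
def fit(n,P,s,off,L):
    w=np.array([atz(c,(np.array(p)+.5)/s-.5+off,.014)[:2] for p in P]); L=np.array(L)/1e3
    q=w-w.mean(0); l=L-L.mean(0)
    yaw=np.arctan2((l[:,0]*q[:,1]-l[:,1]*q[:,0]).sum(),(l*q).sum())
    R=np.array([[np.cos(yaw),-np.sin(yaw)],[np.sin(yaw),np.cos(yaw)]]); o=w.mean(0)-R@L.mean(0)
    print(n,o.round(4),"yaw",np.degrees(yaw).round(2),((w-o-L@R.T)*1e3).round(1).tolist())
    return o,R
o,R=fit("three",[(720,118),(718,600),(50,535),(33,102),(190,118),(230,517),(83,500),(247,138),(432,155),(448,525),(277,508),(589,361)],3.8,[0,35],
 [(70,-105),(-70,-105),(-70,105),(58,93),(58,47),(-58,47),(-58,93),(54,32),(54,-22),(-54,-22),(-54,32),(0,-66)])
for n,p in[("narrow",(0,.07)),("wide",(0,.005)),("round",(0,-.066))]: print(n,(o+R@p).round(4))
o,R=fit("two",[(133,32),(733,122),(568,635),(37,555),(165,100),(390,140),(290,535),(83,508),(443,183),(662,208),(548,547),(358,520)],4,[330,15],
 [(65,75),(65,-75),(-65,-75),(-65,75),(52,65),(52,7),(-52,7),(-52,65),(44,-9),(44,-63),(-44,-63),(-44,-9)])
for n,p in[("long",(0,.036)),("short",(0,-.036))]: print(n,(o+R@p).round(4))
E
python3 t.py
```

```text
three [0.5044 0.3321] yaw 5.47 [[0.7, 0.6], [0.8, -0.4], [-0.2, 0.9], [-0.2, -0.9], [-0.6, -0.2], [-0.4, 0.3], [0.3, 0.7], [-0.4, -1.2], [-0.3, -0.4], [0.0, 0.7], [-0.0, 0.2], [0.3, -0.3]]
narrow [0.4977 0.4018]
wide [0.5039 0.3371]
round [0.5106 0.2664]
two [ 0.594  -0.0128] yaw 2.61 [[1.1, 1.2], [1.0, -0.0], [-1.3, 0.1], [-1.1, -0.4], [0.1, -0.1], [-1.4, 0.0], [1.5, 0.4], [0.5, -0.3], [-1.5, 0.2], [0.3, -1.4], [0.6, 0.9], [0.3, -0.7]]
long [0.5924 0.0231]
short [ 0.5957 -0.0488]
```

```bash
python3 -c "
from h import *
go((.4977,.4018,.20,185.47),(.4977,.4018,.12,185.47))"
```

```text
t 5.88 pos [0.5053 0.1102 0.274 ] yaw 10.68 tilt [-0.6   2.79] F [ 0.6  0.6 -2.1] w 0.0246
 travel [0.0467, -0.284, 0.0881]  dr [-0.0054, -0.0758, -3.0497] dist 0.301
 travel [0.0468, -0.28, 0.168]  dr [-0.0054, -0.0758, -3.0497] dist 0.33
```

```bash
python3 -m crank '{"dr":[[0,-0.002,-0.06],[0,-0.005,-0.2],[0,-0.01,-0.38],[-0.001,-0.014,-0.56],[-0.001,-0.018,-0.74],[-0.002,-0.023,-0.92],[-0.002,-0.027,-1.1],[-0.002,-0.032,-1.28],[-0.002,-0.036,-1.46],[-0.003,-0.04,-1.64]],"travel":[[0.002,-0.01,0.002],[0.004,-0.03,0.005],[0.008,-0.055,0.015],[0.012,-0.085,0.025],[0.016,-0.115,0.035],[0.02,-0.145,0.045],[0.025,-0.175,0.055],[0.03,-0.2,0.06],[0.034,-0.22,0.065],[0.038,-0.24,0.07]],"hand":[0.01,0.01,0.01,0.01,0.01,0.01,0.01,0.01,0.01,0.01]}'
python3 -c "
from h import *
go((.4977,.4018,.12,185.47))"
```

```text
clock: 7.12
eef_pos: [0.4972, 0.357, 0.2157]
tool_rot: [0.608, 0.794, -0.002, -0.016]
ft_force: [-0.5, -0.4, -3.1]
grip_width: 0.0249
t 7.12 pos [0.4972 0.357  0.2157] yaw 105.04 tilt [-1.57  0.96] F [-0.5 -0.4 -3.1] w 0.0249
 travel [0.0409, 0.0143, 0.0963]  dr [-0.0021, -0.0348, -1.4035] dist 0.106
```

```bash
python3 -m crank '{"dr":[[0,-0.004,-0.18],[-0.001,-0.009,-0.36],[-0.001,-0.013,-0.54],[-0.001,-0.018,-0.72],[-0.001,-0.022,-0.9],[-0.002,-0.027,-1.08],[-0.002,-0.031,-1.25],[-0.002,-0.035,-1.38],[-0.002,-0.035,-1.4035],[-0.002,-0.035,-1.4035]],"travel":[[0.005,0.002,0.01],[0.011,0.004,0.02],[0.018,0.006,0.035],[0.024,0.008,0.05],[0.03,0.01,0.065],[0.035,0.012,0.08],[0.039,0.0138,0.09],[0.041,0.0143,0.096],[0.041,0.0143,0.096],[0.041,0.0143,0.096]],"hand":[0.01,0.01,0.01,0.01,0.01,0.01,0.01,0.01,0.01,0.01]}'
python3 - <<'E'
from h import *
c=cam("wrist"); cv2.imwrite("pics/w5.png",c["color"][:,:,::-1])
go((.4977,.4018,.04,185.47),(.4977,.4018,.017,185.47))
E
```

```text
clock: 8.38
eef_pos: [0.4982, 0.4012, 0.121]
tool_rot: [-0.044, 0.999, 0.0, 0.0]
ft_force: [0.0, 0.4, -3.2]
grip_width: 0.0251
t 8.43 pos [0.4983 0.4012 0.1211] yaw -174.97 tilt [0.03 0.03] F [ 0.2  0.2 -2.1] w 0.0246
 travel [0.0006, 0.0006, 0.0811]  dr [0.0004, 0.0006, -0.0076] dist 0.081
 travel [0.0006, 0.0006, 0.1041]  dr [0.0004, 0.0006, -0.0076] dist 0.104
```

View pics/w5.png

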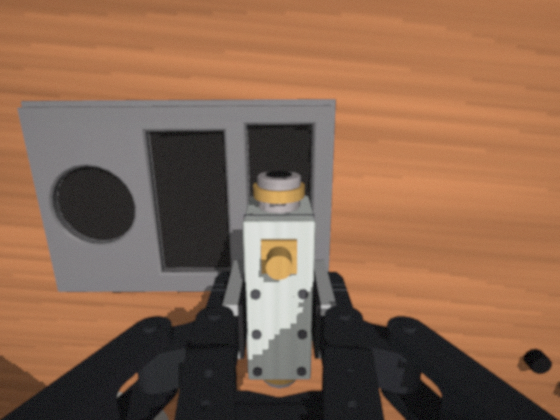

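Coupler is over the narrow pocket (pocket ~248–313 px, part centred 278). Descending.

```bash
python3 -m crank '{"dr":[[0,0,-0.007],[0,0,-0.007],[0,0,-0.007],[0,0,-0.007],[0,0,-0.007],[0,0,-0.007],[0,0,-0.007],[0,0,-0.007]],"travel":[[0.0006,0.0006,0.015],[0.0006,0.0006,0.04],[0.0006,0.0006,0.065],[0.0006,0.0006,0.085],[0.0006,0.0006,0.095],[0.0006,0.0006,0.1],[0.0006,0.0006,0.102],[0.0006,0.0006,0.102]],"hand":[0.01,0.01,0.01,0.01,0.01,0.01,0.01,0.01]}'
python3 - <<'E'
from h import *
c=cam("wrist"); cv2.imwrite("pics/w6.png",c["color"][:,:,::-1])
c=cam("side"); crop(c["color"][:,:,::-1],230,290,400,420,4.5,"pics/w6s.png")
go()
E
```

```text
clock: 9.43
eef_pos: [0.4978, 0.4021, 0.0194]
tool_rot: [-0.048, 0.999, 0.0, 0.001]
ft_force: [-0.9, 1.1, -2.2]
grip_width: 0.025
t 9.53 pos [0.4978 0.4021 0.0195] yaw -174.47 tilt [0.07 0.06] F [ 0.2  0.1 -1.9] w 0.0248
```

View pics/w6.png

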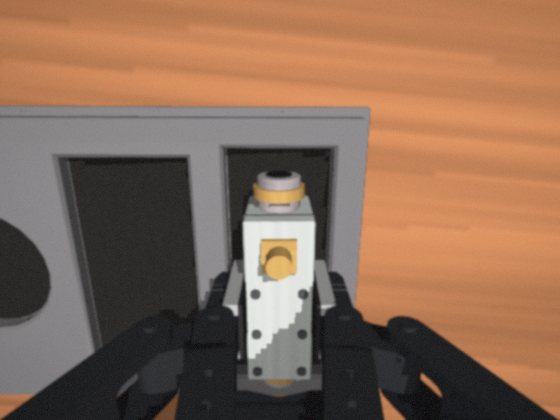

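View pics/w6s.png

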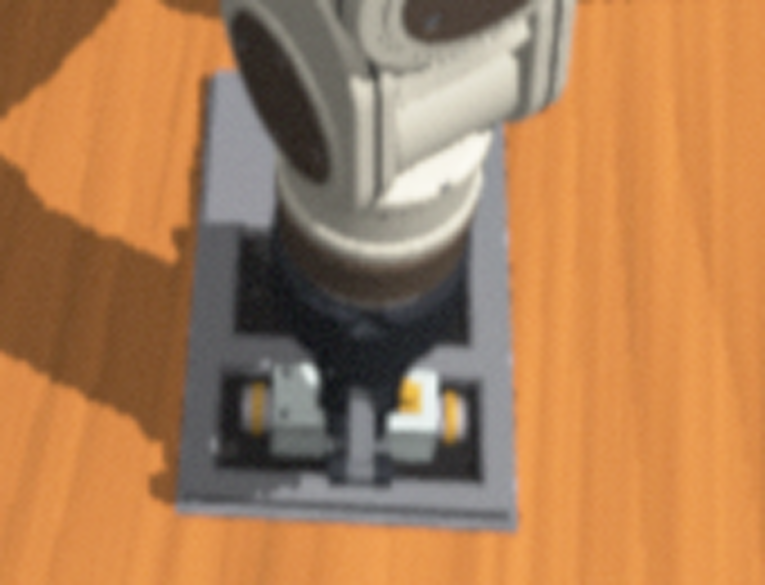

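Centred in the pocket; lowering in millimetre steps until it touches.

```bash
python3 -m crank '{"dr":[[0,0,0],[0,0,0]],"travel":[[0,0,0.001],[0,0,0.002]],"hand":[0.01,0.01]}'; python3 -m crank '{"dr":[[0,0,0],[0,0,0]],"travel":[[0,0,0.001],[0,0,0.001]],"hand":[0.01,0.01]}'; python3 -c "
from h import *
go()"
```

```text
clock: 9.78
eef_pos: [0.4976, 0.4019, 0.0172]
tool_rot: [-0.048, 0.999, 0.0, 0.0]
ft_force: [-1.7, -2.5, 2.8]
grip_width: 0.0252
clock: 10.02
eef_pos: [0.4976, 0.4019, 0.0173]
tool_rot: [-0.048, 0.999, 0.0, 0.001]
ft_force: [-1.5, -1.1, 5.1]
grip_width: 0.025
t 10.03 pos [0.4976 0.4019 0.0173] yaw -174.47 tilt [0.06 0.05] F [-1.5 -1.1  5.1] w 0.025
```

Contact (Fz +5 N at the expected height). Release and rise.

```bash
python3 -m crank '{"dr":[[0,0,0],[0,0,0],[0,0,0],[0,0,0],[0,0,0],[0,0,0],[0,0,0],[0,0,0]],"travel":[[0,0,0],[0,0,0],[0,0,0],[0,0,-0.005],[0,0,-0.025],[0,0,-0.06],[0,0,-0.1],[0,0,-0.14]],"hand":[0.045,0.045,0.045,0.045,0.045,0.05,0.06,0.06]}'
python3 - <<'E'
from h import *
c=cam("wrist"); cv2.imwrite("pics/w7.png",c["color"][:,:,::-1])
np.save("w7.npy",dict(c),allow_pickle=True)
go((.427,-.2445,.2,182.3))
print(bot.get_obs()["joint_pos"].round(3))
E
```

```text
clock: 11.02
eef_pos: [0.4973, 0.4017, 0.1572]
tool_rot: [-0.048, 0.999, 0.0, 0.0]
ft_force: [-0.3, 0.6, -0.3]
grip_width: 0.0598
t 11.07 pos [0.4997 0.4036 0.1641] yaw -174.47 tilt [0.48 0.38] F [0.9 1.4 4.1] w 0.06
 travel [0.1345, -0.6379, -0.0409]  dr [0.0061, 0.0087, 0.0564] dist 0.653
[ 0.679  0.549  0.291  1.301 -0.     0.583]
```

View pics/w7.png

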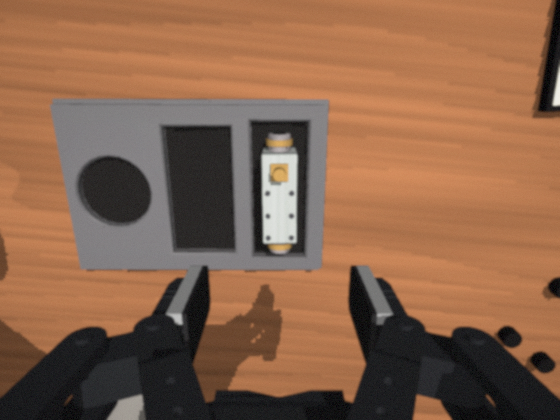

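Coupler lies centred in the narrow pocket (280,190). Next, the sensor.

```bash
python3 -m crank '{"dr":[[0,0,0],[0,0,0.005],[0,0,0.01],[0,0,0.02],[0,0,0.03],[0,0,0.04],[0,0,0.05],[0,0,0.056],[0,0,0.056],[0,0,0.056]],"travel":[[0.002,-0.015,-0.01],[0.01,-0.045,-0.02],[0.02,-0.095,-0.03],[0.03,-0.15,-0.04],[0.042,-0.21,-0.04],[0.055,-0.27,-0.04],[0.067,-0.33,-0.04],[0.079,-0.39,-0.04],[0.091,-0.45,-0.04],[0.103,-0.505,-0.04]],"hand":[0.062,0.062,0.062,0.062,0.062,0.062,0.062,0.062,0.062,0.062]}' | head -3
python3 -c "
from h import *
go((.427,-.2445,.16,182.3),(.427,-.2445,.017,182.3))"
```

```text
clock: 12.32
eef_pos: [0.4414, -0.1131, 0.1949]
tool_rot: [-0.02, 1.0, 0.0, -0.001]
t 12.32 pos [ 0.4414 -0.1131  0.1949] yaw -177.74 tilt [-0.1   0.02] F [-0.1  0.7 -0.2] w 0.0617
 travel [0.0195, -0.1307, 0.0349]  dr [0.0004, -0.0017, -0.0007] dist 0.137
 travel [0.0193, -0.1308, 0.1779]  dr [0.0004, -0.0017, -0.0007] dist 0.222
```

```bash
python3 -m crank '{"dr":[[0,0,0],[0,0,0],[0,0,0],[0,0,0],[0,0,0],[0,0,0],[0,0,0],[0,0,0]],"travel":[[0.007,-0.045,0.005],[0.013,-0.085,0.015],[0.018,-0.115,0.03],[0.0195,-0.13,0.05],[0.0193,-0.1308,0.08],[0.0193,-0.1308,0.105],[0.0193,-0.1308,0.115],[0.0193,-0.1308,0.115]],"hand":[0.062,0.062,0.062,0.062,0.062,0.062,0.062,0.062]}' | head -3
python3 - <<'E'
from h import *
c=cam("wrist"); cv2.imwrite("pics/w8.png",c["color"][:,:,::-1])
np.save("w8.npy",dict(c),allow_pickle=True)
go((.427,-.2445,.013,182.3))
for p in [(.395,-.2455,.038),(.459,-.2435,.038)]: print(proj(c,p))
E
```

```text
clock: 13.32
eef_pos: [0.4283, -0.242, 0.08]
tool_rot: [-0.02, 1.0, 0.001, -0.001]
t 13.38 pos [ 0.4292 -0.2423  0.0808] yaw -177.69 tilt [-0.01  0.01] F [ 0.5  0.7 -0.6] w 0.0619
 travel [0.0023, -0.0021, 0.0678]  dr [0.0003, -0.0002, 0.0002] dist 0.068
[275.08892954 182.56619308]
[274.50893312 288.92353577]
```

View pics/w8.png

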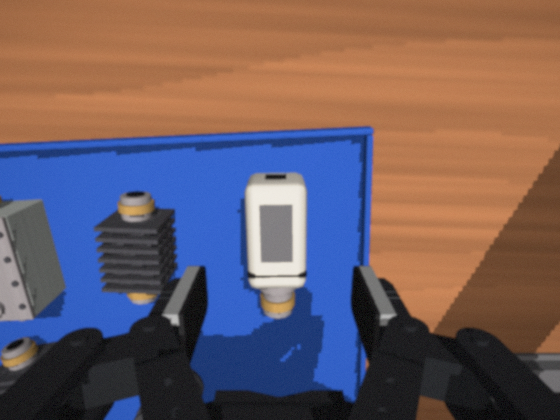

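Sensor (276,230) matches the predicted position to ~1 px. Descend and grip.

```bash
python3 -m crank '{"dr":[[0,0,0],[0,0,0],[0,0,0],[0,0,0],[0,0,0],[0,0,0],[0,0,0],[0,0,0],[0,0,0],[0,0,0]],"travel":[[0.0023,-0.0021,0.02],[0.0023,-0.0021,0.045],[0.0023,-0.0021,0.06],[0.0023,-0.0021,0.067],[0.0023,-0.0021,0.0675],[0.0023,-0.0021,0.0675],[0.0023,-0.0021,0.0675],[0.0023,-0.0021,0.0675],[0.0023,-0.0021,0.0675],[0.0023,-0.0021,0.0675]],"hand":[0.062,0.062,0.062,0.062,0.062,0.01,0.01,0.01,0.01,0.01]}'
python3 - <<'E'
from h import *
go((.427,-.2445,.20,182.3))
E
```

```text
clock: 14.62
eef_pos: [0.4281, -0.2449, 0.0141]
tool_rot: [-0.02, 1.0, -0.0, 0.001]
ft_force: [-1.1, 0.5, 5.4]
grip_width: 0.0333
t 14.62 pos [ 0.4281 -0.2449  0.0141] yaw -177.68 tilt [ 0.12 -0.04] F [-1.1  0.5  5.4] w 0.0333
 travel [0.0007, 0.0003, -0.1859]  dr [-0.0008, 0.002, 0.0003] dist 0.186
```

```bash
python3 -m crank '{"dr":[[0,0,0],[0,0,0],[0,0,0],[0,0,0],[0,0,-0.01],[0,0,-0.02],[0,0,-0.03],[0,0,-0.04],[0,0,-0.05],[0,0,-0.056]],"travel":[[0,0,-0.008],[0,0,-0.025],[0,0,-0.055],[-0.002,0.01,-0.09],[-0.006,0.035,-0.125],[-0.012,0.075,-0.15],[-0.018,0.125,-0.165],[-0.025,0.18,-0.17],[-0.032,0.235,-0.17],[-0.038,0.29,-0.17]],"hand":[0.01,0.01,0.01,0.01,0.01,0.01,0.01,0.01,0.01,0.01]}'
python3 - <<'E'
from h import *
go((.492,.336,.12,185.47))
E
```

```text
clock: 15.88
eef_pos: [0.453, 0.0484, 0.1833]
tool_rot: [-0.048, 0.999, -0.0, -0.0]
ft_force: [0.2, -0.9, -2.0]
grip_width: 0.033
t 15.88 pos [0.453  0.0484 0.1833] yaw -174.48 tilt [-0.   -0.01] F [ 0.2 -0.9 -2. ] w 0.033
 travel [-0.0665, 0.2826, 0.0633]  dr [-0.0001, -0.0, 0.0009] dist 0.297
```

```bash
python3 -m crank '{"dr":[[0,0,0],[0,0,0],[0,0,0],[0,0,0],[0,0,0],[0,0,0],[0,0,0],[0,0,0]],"travel":[[-0.013,0.055,0],[-0.026,0.11,0],[-0.039,0.165,0],[-0.051,0.215,0.01],[-0.06,0.255,0.025],[-0.065,0.275,0.045],[-0.0665,0.2826,0.06],[-0.0665,0.2826,0.063]],"hand":[0.01,0.01,0.01,0.01,0.01,0.01,0.01,0.01]}'
python3 - <<'E'
from h import *
c=cam("wrist"); cv2.imwrite("pics/w9.png",c["color"][:,:,::-1])
go((.492,.336,.018,185.47))
E
```

```text
clock: 16.88
eef_pos: [0.4913, 0.3335, 0.1185]
tool_rot: [-0.048, 0.999, -0.001, -0.002]
ft_force: [0.9, -0.1, -1.8]
grip_width: 0.033
t 16.93 pos [0.4916 0.3332 0.1191] yaw -174.5 tilt [-0.12 -0.11] F [-1.1 -1.6 -1.8] w 0.033
 travel [-0.0009, 0.0029, 0.1011]  dr [-0.0017, -0.0023, 0.0005] dist 0.101
```

View pics/w9.png

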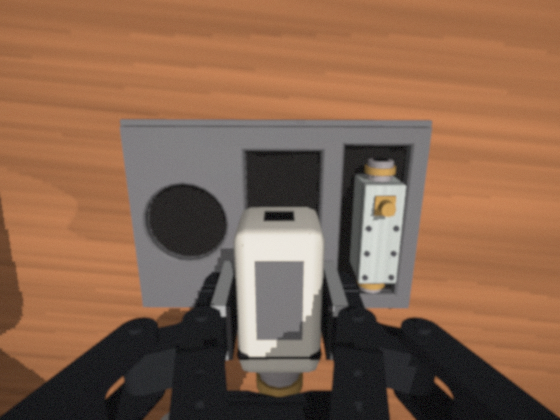

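Sensor is held straight and lined up with the wide pocket (245–322 px). Descend.

```bash
python3 -m crank '{"dr":[[0,0,0],[0,0,0],[0,0,0],[0,0,0],[0,0,0],[0,0,0],[0,0,0],[0,0,0]],"travel":[[0,0.0028,0.015],[0,0.0028,0.04],[0,0.0028,0.065],[0,0.0028,0.085],[0,0.0028,0.095],[0,0.0028,0.099],[0,0.0028,0.1],[0,0.0028,0.1]],"hand":[0.01,0.01,0.01,0.01,0.01,0.01,0.01,0.01]}'
python3 - <<'E'
from h import *
c=cam("wrist"); cv2.imwrite("pics/w10.png",c["color"][:,:,::-1])
c=cam("side"); crop(c["color"][:,:,::-1],230,290,400,420,4.5,"pics/w10s.png")
go((.492,.336,.016,185.47))
E
```

```text
clock: 17.92
eef_pos: [0.4928, 0.3376, 0.0211]
tool_rot: [-0.048, 0.999, 0.0, 0.001]
ft_force: [0.4, 0.2, -2.4]
grip_width: 0.0325
t 18.02 pos [0.4927 0.3376 0.021 ] yaw -174.47 tilt [0.08 0.05] F [ 0.9 -0.8 -1.5] w 0.0327
 travel [0.0008, -0.0015, 0.005]  dr [0.0008, 0.0014, 0.001] dist 0.005
```

View pics/w10.png

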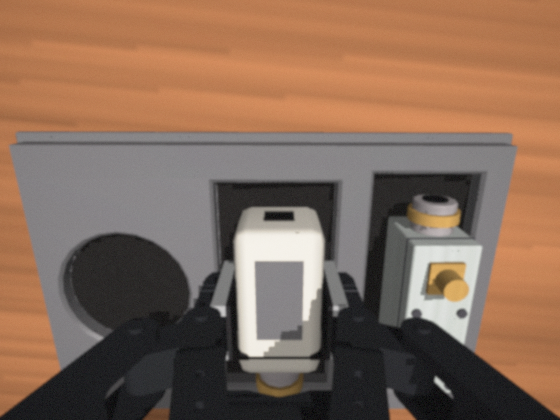

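View pics/w10s.png

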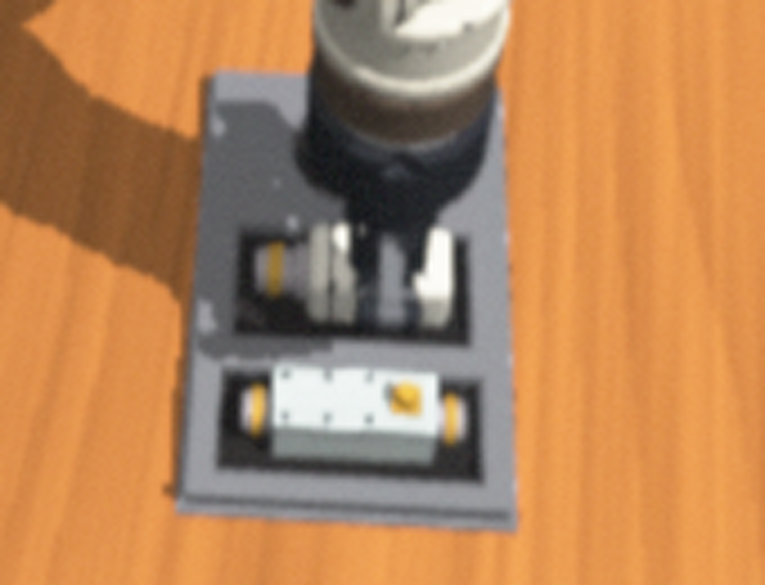

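Sensor is within the wide pocket with space all round, coupler looks good. Lower to contact.

```bash
python3 -m crank '{"dr":[[0,0,0],[0,0,0],[0,0,0],[0,0,0]],"travel":[[0,-0.001,0.0015],[0,-0.001,0.003],[0,-0.001,0.004],[0,-0.001,0.0045]],"hand":[0.01,0.01,0.01,0.01]}'; python3 -m crank '{"dr":[[0,0,0],[0,0,0]],"travel":[[0,0,0.0007],[0,0,0.0007]],"hand":[0.01,0.01]}'
```

```text
clock: 18.52
eef_pos: [0.4922, 0.3362, 0.0162]
tool_rot: [-0.048, 0.999, 0.0, 0.0]
ft_force: [-2.3, -1.0, 5.3]
grip_width: 0.0332
clock: 18.77
eef_pos: [0.4922, 0.3362, 0.0162]
tool_rot: [-0.048, 0.999, 0.0, 0.0]
ft_force: [-3.8, -1.5, 6.9]
grip_width: 0.033
```

Contact at the expected 0.016. Release, rise.

```bash
python3 -m crank '{"dr":[[0,0,0],[0,0,0],[0,0,0],[0,0,0],[0,0,0],[0,0,0],[0,0,0],[0,0,0]],"travel":[[0,0,0],[0,0,0],[0,0,0],[0,0,-0.005],[0,0,-0.025],[0,0,-0.06],[0,0,-0.1],[0,0,-0.15]],"hand":[0.048,0.048,0.048,0.048,0.048,0.05,0.06,0.07]}'
python3 - <<'E'
from h import *
c=cam("wrist"); cv2.imwrite("pics/w11.png",c["color"][:,:,::-1])
go((.5645,-.314,.18,185))
print(bot.get_obs()["joint_pos"].round(3))
E
```

```text
clock: 19.77
eef_pos: [0.4916, 0.3358, 0.1657]
tool_rot: [-0.048, 0.999, -0.0, -0.001]
ft_force: [0.8, 0.7, -0.8]
grip_width: 0.07
t 19.82 pos [0.4951 0.3381 0.1743] yaw -174.48 tilt [0.56 0.38] F [1.3 1.3 5. ] w 0.0698
 travel [-0.0064, -0.6558, -0.0093]  dr [0.0057, 0.0103, 0.0092] dist 0.656
[ 0.599  0.456  0.166  1.269 -0.     0.503]
```

View pics/w11.png

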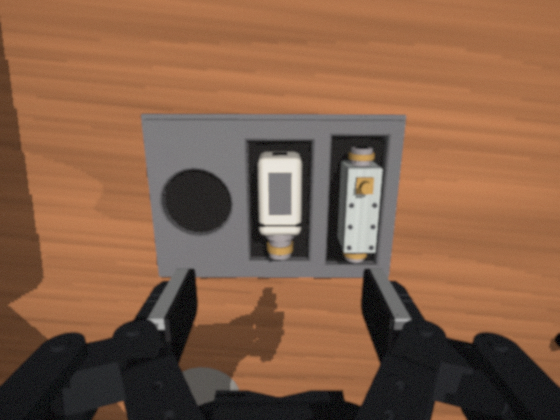

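Sensor seated at (280,205). Now the dummy load.

```bash
python3 -m crank '{"dr":[[0,0,0],[0,0,0],[0,0,0],[0,0,0],[0,0,0.005],[0,0,0.009],[0,0,0.009],[0,0,0.009],[0,0,0.009],[0,0,0.009]],"travel":[[0,-0.015,-0.005],[0,-0.045,-0.009],[-0.001,-0.095,-0.009],[-0.002,-0.15,-0.009],[-0.002,-0.21,-0.009],[-0.003,-0.27,-0.009],[-0.004,-0.33,-0.009],[-0.004,-0.39,-0.009],[-0.005,-0.45,-0.009],[-0.006,-0.51,-0.009]],"hand":[0.065,0.065,0.065,0.065,0.065,0.065,0.065,0.065,0.065,0.065]}' | head -3
python3 -c "
from h import *
go((.5645,-.314,.11,185))"
```

```text
clock: 21.08
eef_pos: [0.5458, -0.1731, 0.1725]
tool_rot: [-0.043, 0.999, 0.001, -0.001]
t 21.07 pos [ 0.5458 -0.1731  0.1725] yaw -175.03 tilt [-0.15  0.05] F [ 0.9 -0.5  0.7] w 0.0651
 travel [-0.0066, -0.1421, 0.0623]  dr [0.0012, -0.0025, -0.0005] dist 0.155
```

```bash
python3 -m crank '{"dr":[[0,0,0],[0,0,0],[0,0,0],[0,0,0],[0,0,0],[0,0,0],[0,0,0]],"travel":[[-0.002,-0.05,0],[-0.004,-0.09,0.01],[-0.006,-0.12,0.03],[-0.0066,-0.138,0.05],[-0.0066,-0.1425,0.062],[-0.0066,-0.1425,0.062],[-0.0066,-0.1425,0.062]],"hand":[0.065,0.065,0.065,0.065,0.065,0.065,0.065]}' | head -3
python3 - <<'E'
from h import *
c=cam("wrist"); cv2.imwrite("pics/w12.png",c["color"][:,:,::-1])
np.save("w12.npy",dict(c),allow_pickle=True)
go((.5645,-.314,.02,185))
print(proj(c,(.5645,-.314,.058)))
E
```

```text
clock: 21.95
eef_pos: [0.5668, -0.3112, 0.1127]
tool_rot: [-0.044, 0.999, -0.0, 0.0]
t 22.0 pos [ 0.5671 -0.3113  0.1131] yaw -174.9 tilt [ 0.09 -0.03] F [0.1 0.4 0.2] w 0.0646
 travel [0.003, -0.0024, 0.0931]  dr [-0.0006, 0.0015, 0.0017] dist 0.093
[274.7909379  227.81558817]
```

View pics/w12.png

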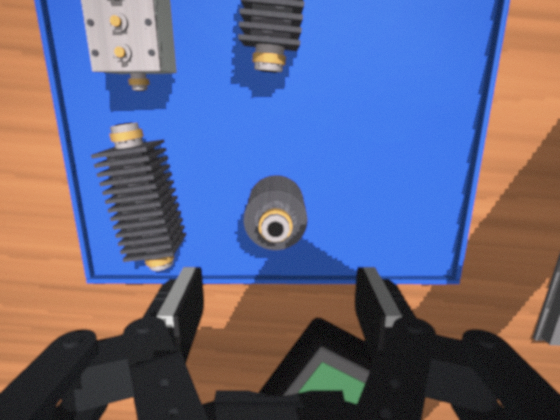

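Load's connector at (275,228) matches prediction. Descend and grip.

```bash
python3 -m crank '{"dr":[[0,0,0],[0,0,0],[0,0,0],[0,0,0],[0,0,0],[0,0,0],[0,0,0],[0,0,0],[0,0,0],[0,0,0]],"travel":[[0.003,-0.0024,0.025],[0.003,-0.0024,0.055],[0.003,-0.0024,0.08],[0.003,-0.0024,0.095],[0.003,-0.0024,0.0985],[0.003,-0.0024,0.0985],[0.003,-0.0024,0.0985],[0.003,-0.0024,0.0985],[0.003,-0.0024,0.0985],[0.003,-0.0024,0.0985]],"hand":[0.065,0.065,0.065,0.065,0.065,0.01,0.01,0.01,0.01,0.01]}'
python3 -c "
from h import *
go((.5106,.2664,.18,185.5))"
```

```text
clock: 23.25
eef_pos: [0.5647, -0.3153, 0.0151]
tool_rot: [-0.044, 0.999, -0.001, 0.001]
ft_force: [-1.2, 2.0, 5.5]
grip_width: 0.0386
t 23.25 pos [ 0.5647 -0.3153  0.0151] yaw -174.99 tilt [ 0.16 -0.06] F [-1.2  2.   5.5] w 0.0386
 travel [0.0026, 0.584, -0.1657]  dr [-0.0013, 0.0027, -0.0085] dist 0.607
```

```bash
python3 -m crank '{"dr":[[0,0,0],[0,0,0],[0,0,0],[0,0,0],[0,0,0],[0,0,0],[0,0,-0.008],[0,0,-0.008],[0,0,-0.008],[0,0,-0.008]],"travel":[[0,0,-0.008],[0,0,-0.025],[0,0,-0.055],[0,0.01,-0.09],[0,0.035,-0.125],[0,0.075,-0.15],[0,0.125,-0.165],[0.001,0.18,-0.168],[0.001,0.235,-0.168],[0.001,0.29,-0.168]],"hand":[0.01,0.01,0.01,0.01,0.01,0.01,0.01,0.01,0.01,0.01]}' |head -2
python3 - <<'E'
from h import *
go((.5106,.2664,.12,185.47))
E
```

```text
clock: 24.5
eef_pos: [0.5369, -0.0245, 0.1826]
t 24.5 pos [ 0.5369 -0.0245  0.1826] yaw -174.55 tilt [0.08 0.  ] F [ 0.6  0.4 -1.9] w 0.0384
 travel [-0.0013, 0.2921, 0.0625]  dr [-0.0001, 0.0013, -0.0004] dist 0.299
```

```bash
python3 -m crank '{"dr":[[0,0,0],[0,0,0],[0,0,0],[0,0,0],[0,0,0],[0,0,0],[0,0,0],[0,0,0],[0,0,0]],"travel":[[0,0.057,0],[0,0.115,0],[0,0.17,0],[-0.001,0.222,0.01],[-0.001,0.262,0.025],[-0.001,0.284,0.045],[-0.001,0.292,0.058],[-0.001,0.2925,0.063],[-0.001,0.2925,0.063]],"hand":[0.01,0.01,0.01,0.01,0.01,0.01,0.01,0.01,0.01]}'
python3 - <<'E'
from h import *
c=cam("wrist"); cv2.imwrite("pics/w13.png",c["color"][:,:,::-1])
go((.5106,.2664,.021,185.47))
E
```

```text
clock: 25.62
eef_pos: [0.5105, 0.2641, 0.1186]
tool_rot: [-0.047, 0.999, -0.0, -0.0]
ft_force: [0.2, 0.4, -2.0]
grip_width: 0.0386
t 25.68 pos [0.5109 0.2643 0.1191] yaw -174.62 tilt [0.04 0.  ] F [ 0.8 -0.  -2.3] w 0.0387
 travel [0.0001, 0.0021, 0.0981]  dr [-0.0, 0.0006, -0.0015] dist 0.098
```

View pics/w13.png

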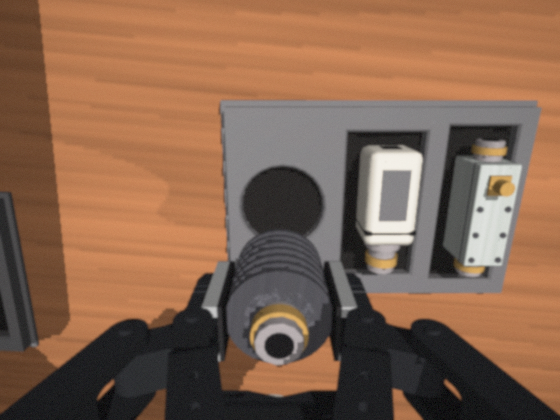

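Load held upright, pocket ahead at (283,205). Descend.

```bash
python3 -m crank '{"dr":[[0,0,0],[0,0,0],[0,0,0],[0,0,0],[0,0,0],[0,0,0],[0,0,0],[0,0,0]],"travel":[[0,0.002,0.015],[0,0.002,0.04],[0,0.002,0.065],[0,0.002,0.085],[0,0.002,0.094],[0,0.002,0.0975],[0,0.002,0.098],[0,0.002,0.098]],"hand":[0.01,0.01,0.01,0.01,0.01,0.01,0.01,0.01]}'
python3 - <<'E'
from h import *
c=cam("wrist"); cv2.imwrite("pics/w14.png",c["color"][:,:,::-1])
c=cam("side"); crop(c["color"][:,:,::-1],230,290,400,420,4.5,"pics/w14s.png")
go((.5106,.2664,.017,185.47))
E
```

```text
clock: 26.68
eef_pos: [0.5109, 0.2676, 0.0214]
tool_rot: [-0.048, 0.999, 0.0, 0.001]
ft_force: [1.0, 0.1, -2.2]
grip_width: 0.0384
t 26.77 pos [0.5107 0.2676 0.0213] yaw -174.53 tilt [0.09 0.05] F [ 1.3  0.2 -3.1] w 0.0386
 travel [0.0003, -0.0011, 0.0043]  dr [0.0007, 0.0016, 0.0] dist 0.004
```

View pics/w14.png

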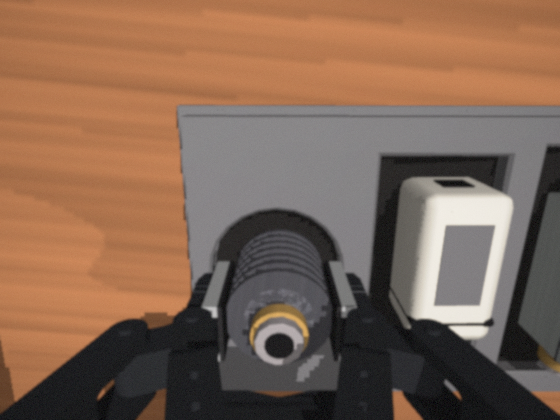

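View pics/w14s.png

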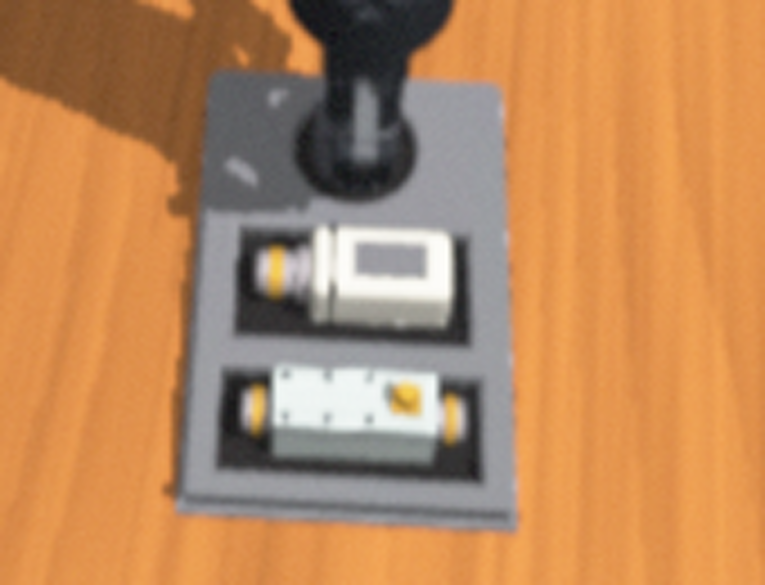

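Centred in the round pocket; lower to contact.

```bash
python3 -m crank '{"dr":[[0,0,0],[0,0,0],[0,0,0],[0,0,0]],"travel":[[0,-0.001,0.0015],[0,-0.001,0.003],[0,-0.001,0.004],[0,-0.001,0.0042]],"hand":[0.01,0.01,0.01,0.01]}'; python3 -m crank '{"dr":[[0,0,0],[0,0,0]],"travel":[[0,0,0.0006],[0,0,0.0006]],"hand":[0.01,0.01]}'
```

```text
clock: 27.28
eef_pos: [0.5103, 0.2662, 0.0171]
tool_rot: [-0.048, 0.999, 0.0, 0.0]
ft_force: [-2.7, -1.9, 6.4]
grip_width: 0.038
clock: 27.52
eef_pos: [0.5102, 0.2662, 0.017]
tool_rot: [-0.048, 0.999, 0.0, 0.0]
ft_force: [-3.5, -2.6, 8.4]
grip_width: 0.0385
```

```bash
python3 -m crank '{"dr":[[0,0,0],[0,0,0],[0,0,0],[0,0,0],[0,0,0],[0,0,0],[0,0,0],[0,0,0],[0,0,0]],"travel":[[0,0,0],[0,0,0],[0,0,0],[0,0,-0.005],[0,0,-0.025],[0,0,-0.06],[0,0,-0.1],[0,0,-0.15],[0,0,-0.15]],"hand":[0.054,0.054,0.054,0.054,0.054,0.054,0.06,0.065,0.065]}'
python3 - <<'E'
from h import *
c=cam("wrist"); cv2.imwrite("pics/w15.png",c["color"][:,:,::-1])
c=cam("side"); crop(c["color"][:,:,::-1],230,290,400,420,4.5,"pics/w15s.png")
go((.452,-.408,.18,186))
E
```

```text
clock: 28.65
eef_pos: [0.5133, 0.2678, 0.1712]
tool_rot: [-0.048, 0.999, 0.002, 0.005]
ft_force: [0.8, 0.6, 0.5]
grip_width: 0.0652
t 28.75 pos [0.5106 0.2664 0.1665] yaw -174.53 tilt [0.1  0.05] F [-0.1 -1.2 -0.2] w 0.0649
 travel [0.1226, -0.6657, -0.0142]  dr [0.0007, 0.0018, -0.0092] dist 0.677
```

View pics/w15.png

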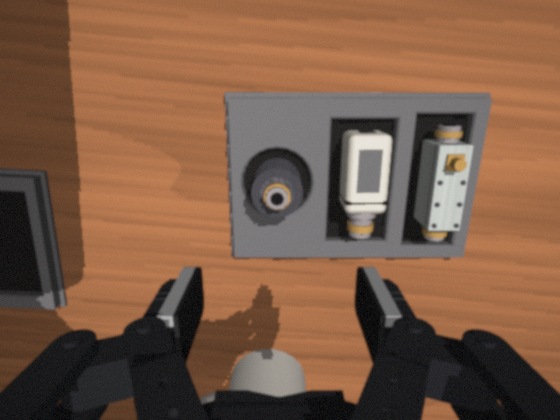

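View pics/w15s.png

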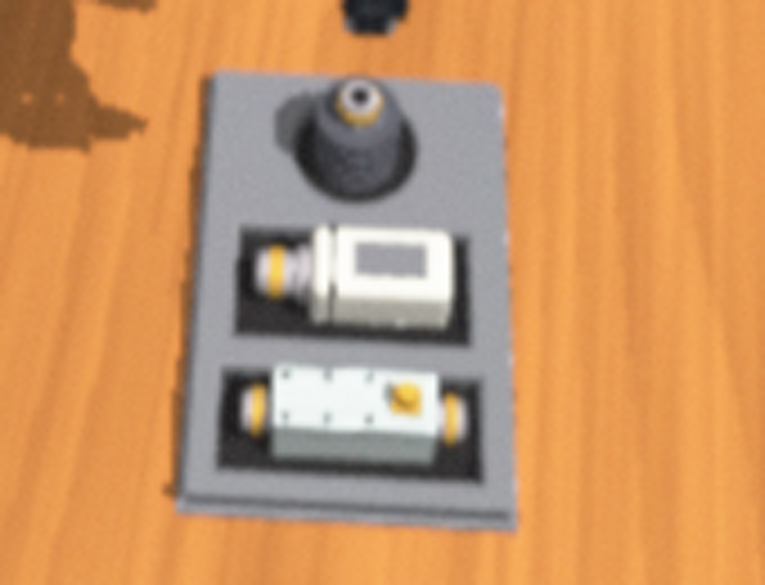

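Power kit complete: all three parts in their pockets, upright. Now the filter.

```bash
python3 -m crank '{"dr":[[0,0,0],[0,0,0],[0,0,0],[0,0,0],[0,0,0],[0,0,-0.005],[0,0,-0.009],[0,0,-0.009],[0,0,-0.009],[0,0,-0.009]],"travel":[[0.003,-0.015,-0.005],[0.008,-0.045,-0.01],[0.018,-0.095,-0.014],[0.028,-0.15,-0.014],[0.039,-0.21,-0.014],[0.05,-0.27,-0.014],[0.061,-0.33,-0.014],[0.072,-0.39,-0.014],[0.083,-0.45,-0.014],[0.094,-0.51,-0.014]],"hand":[0.065,0.065,0.065,0.065,0.065,0.065,0.065,0.065,0.065,0.065]}' | head -3
python3 -c "
from h import *
go((.452,-.408,.11,186))"
```

```text
clock: 30.0
eef_pos: [0.4633, -0.2524, 0.1785]
tool_rot: [-0.052, 0.999, 0.001, -0.001]
t 30.0 pos [ 0.4633 -0.2524  0.1785] yaw -174.05 tilt [-0.13  0.07] F [ 1.3  0.5 -0.1] w 0.0649
 travel [0.0272, -0.1537, 0.0684]  dr [0.0015, -0.0021, -0.001] dist 0.17
```

```bash
python3 -m crank '{"dr":[[0,0,0],[0,0,0],[0,0,0],[0,0,0],[0,0,0],[0,0,0],[0,0,0]],"travel":[[0.009,-0.05,0],[0.017,-0.095,0.01],[0.023,-0.13,0.03],[0.027,-0.15,0.05],[0.028,-0.155,0.067],[0.028,-0.155,0.068],[0.028,-0.155,0.068]],"hand":[0.065,0.065,0.065,0.065,0.065,0.065,0.065]}' | head -3
python3 - <<'E'
from h import *
c=cam("wrist"); cv2.imwrite("pics/w16.png",c["color"][:,:,::-1])
np.save("w16.npy",dict(c),allow_pickle=True)
go((.452,-.408,.016,186))
for s in(-1,1):
  for t in (-1,1):
    a=np.radians(6); print(proj(c,(.4523+s*.032*np.cos(a)-t*.019*np.sin(a),-.408+s*.032*np.sin(a)+t*.019*np.cos(a),.04)).round(0))
E
```

```text
clock: 30.88
eef_pos: [0.4541, -0.4063, 0.112]
tool_rot: [-0.053, 0.999, 0.0, 0.0]
t 30.93 pos [ 0.4545 -0.4066  0.1126] yaw -173.91 tilt [ 0.06 -0.03] F [-0.2 -0.5 -0.3] w 0.0654
 travel [0.0027, -0.0011, 0.0965]  dr [-0.0006, 0.0011, 0.0015] dist 0.097
[246. 169.]
[308. 170.]
[248. 264.]
[305. 264.]
```

View pics/w16.png

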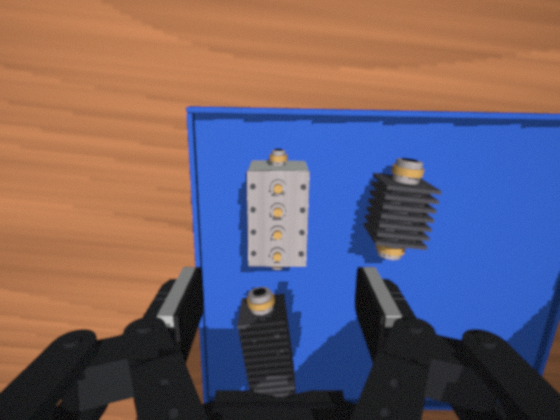

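Filter top (247–308, 170–265) matches the prediction. Descend and grip.

```bash
python3 -m crank '{"dr":[[0,0,0],[0,0,0],[0,0,0],[0,0,0],[0,0,0],[0,0,0],[0,0,0],[0,0,0],[0,0,0],[0,0,0]],"travel":[[0.0022,-0.0014,0.025],[0.0022,-0.0014,0.055],[0.0022,-0.0014,0.08],[0.0022,-0.0014,0.094],[0.0022,-0.0014,0.0975],[0.0022,-0.0014,0.0975],[0.0022,-0.0014,0.0975],[0.0022,-0.0014,0.0975],[0.0022,-0.0014,0.0975],[0.0022,-0.0014,0.0975]],"hand":[0.065,0.065,0.065,0.065,0.065,0.01,0.01,0.01,0.01,0.01]}'
python3 -c "
from h import *
go((.5924,.0231,.18,182.61))"
```

```text
clock: 32.17
eef_pos: [0.4526, -0.4098, 0.0156]
tool_rot: [-0.052, 0.999, -0.001, 0.001]
ft_force: [-0.5, 1.1, 5.1]
grip_width: 0.037
t 32.17 pos [ 0.4526 -0.4098  0.0156] yaw -174.01 tilt [ 0.14 -0.09] F [-0.5  1.1  5.1] w 0.037
 travel [-0.1846, 0.4157, -0.1647]  dr [-0.0017, 0.0023, 0.0589] dist 0.484
```

```bash
python3 -m crank '{"dr":[[0,0,0],[0,0,0],[0,0,0],[0,0,0],[0,0,0.01],[0,0,0.02],[0,0,0.03],[0,0,0.04],[0,0,0.05],[0,0,0.059]],"travel":[[0,0,-0.008],[0,0,-0.025],[0,0,-0.055],[-0.004,0.01,-0.09],[-0.015,0.035,-0.125],[-0.034,0.075,-0.15],[-0.055,0.125,-0.163],[-0.077,0.175,-0.165],[-0.1,0.225,-0.165],[-0.122,0.275,-0.165]],"hand":[0.01,0.01,0.01,0.01,0.01,0.01,0.01,0.01,0.01,0.01]}' |head -2
python3 - <<'E'
from h import *
go((.5924,.0231,.12,182.61))
E
```

```text
clock: 33.42
eef_pos: [0.5446, -0.1213, 0.1802]
t 33.42 pos [ 0.5446 -0.1213  0.1802] yaw -177.43 tilt [ 0.07 -0.02] F [ 0.6 -0.1 -2.8] w 0.0369
 travel [-0.0542, 0.1421, 0.0603]  dr [-0.0003, 0.0011, -0.0007] dist 0.164
```

```bash
python3 -m crank '{"dr":[[0,0,0],[0,0,0],[0,0,0],[0,0,0],[0,0,0],[0,0,0],[0,0,0]],"travel":[[-0.018,0.048,0],[-0.034,0.09,0.005],[-0.046,0.12,0.02],[-0.053,0.137,0.04],[-0.0545,0.1425,0.056],[-0.0545,0.1425,0.06],[-0.0545,0.1425,0.06]],"hand":[0.01,0.01,0.01,0.01,0.01,0.01,0.01]}'
python3 - <<'E'
from h import *
c=cam("wrist"); cv2.imwrite("pics/w17.png",c["color"][:,:,::-1])
go((.5924,.0231,.022,182.61))
E
```

```text
clock: 34.3
eef_pos: [0.5919, 0.021, 0.1194]
tool_rot: [-0.022, 1.0, -0.0, -0.0]
ft_force: [-0.7, -0.1, -2.2]
grip_width: 0.0369
t 34.35 pos [0.5924 0.021  0.1199] yaw -177.48 tilt [ 0.04 -0.01] F [-0.  -0.7 -1.6] w 0.0368
 travel [-0.0, 0.0022, 0.0979]  dr [-0.0002, 0.0008, -0.0015] dist 0.098
```

View pics/w17.png

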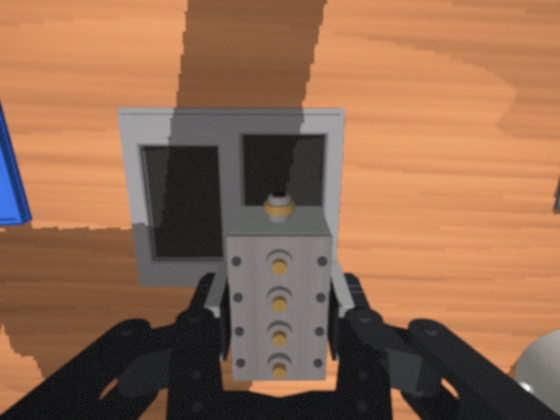

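Filter held square over the longer pocket (242–325 px). Descend.

```bash
python3 -m crank '{"dr":[[0,0,0],[0,0,0],[0,0,0],[0,0,0],[0,0,0],[0,0,0],[0,0,0],[0,0,0]],"travel":[[0,0.002,0.015],[0,0.002,0.04],[0,0.002,0.065],[0,0.002,0.085],[0,0.002,0.094],[0,0.002,0.0975],[0,0.002,0.098],[0,0.002,0.098]],"hand":[0.01,0.01,0.01,0.01,0.01,0.01,0.01,0.01]}'
python3 - <<'E'
from h import *
c=cam("wrist"); cv2.imwrite("pics/w18.png",c["color"][:,:,::-1])
c=cam("side"); crop(c["color"][:,:,::-1],220,160,390,290,4.5,"pics/w18s.png")
go((.5924,.0231,.018,182.61))
E
```

```text
clock: 35.35
eef_pos: [0.5929, 0.024, 0.0221]
tool_rot: [-0.023, 1.0, 0.0, 0.001]
ft_force: [-0.2, -0.6, -2.3]
grip_width: 0.0372
t 35.45 pos [0.5928 0.024  0.022 ] yaw -177.39 tilt [0.09 0.01] F [ 0.3 -0.5 -2. ] w 0.037
 travel [0.0004, -0.0009, 0.004]  dr [0.0001, 0.0016, -0.0001] dist 0.004
```

View pics/w18.png

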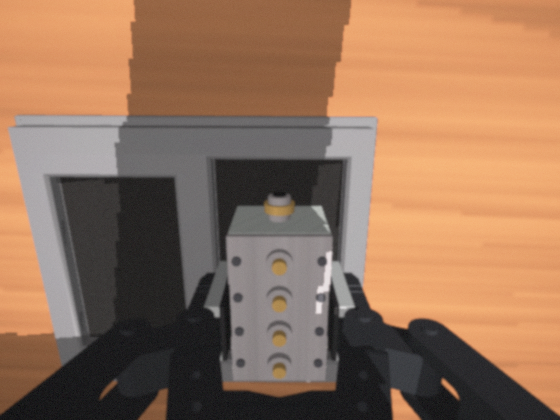

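View pics/w18s.png

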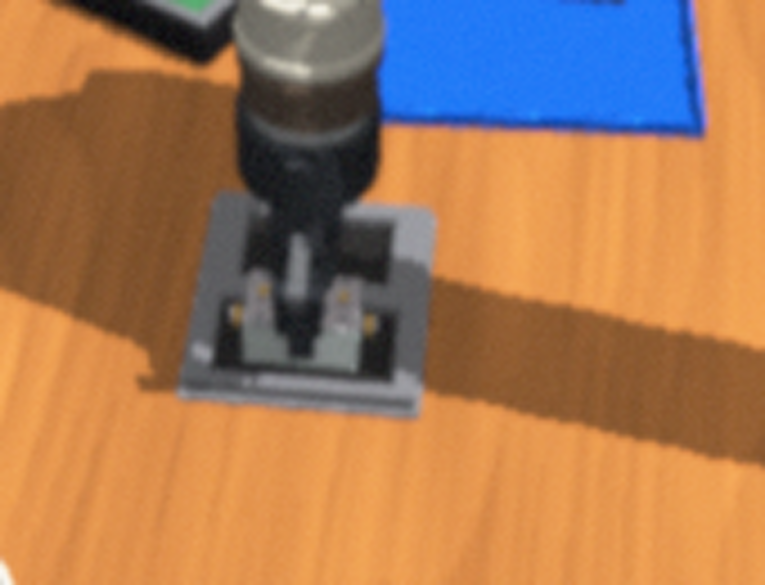

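Well within the longer pocket. Lower to contact.

```bash
python3 -m crank '{"dr":[[0,0,0],[0,0,0],[0,0,0],[0,0,0]],"travel":[[0,-0.001,0.0015],[0,-0.001,0.003],[0,-0.001,0.004],[0,-0.001,0.0045]],"hand":[0.01,0.01,0.01,0.01]}'; python3 -m crank '{"dr":[[0,0,0],[0,0,0]],"travel":[[0,0,0.0005],[0,0,0.0005]],"hand":[0.01,0.01]}'
```

```text
clock: 35.95
eef_pos: [0.5922, 0.0229, 0.0176]
tool_rot: [-0.023, 1.0, -0.0, 0.0]
ft_force: [-4.8, 0.2, 6.9]
grip_width: 0.0373
clock: 36.2
eef_pos: [0.5922, 0.0229, 0.0176]
tool_rot: [-0.023, 1.0, -0.0, 0.0]
ft_force: [-4.0, -0.8, 6.8]
grip_width: 0.037
```

```bash
python3 -m crank '{"dr":[[0,0,0],[0,0,0],[0,0,0],[0,0,0],[0,0,0],[0,0,0],[0,0,0],[0,0,0],[0,0,0]],"travel":[[0,0,0],[0,0,0],[0,0,0],[0,0,-0.005],[0,0,-0.025],[0,0,-0.06],[0,0,-0.1],[0,0,-0.15],[0,0,-0.15]],"hand":[0.052,0.052,0.052,0.052,0.052,0.052,0.06,0.062,0.062]}'
python3 - <<'E'
from h import *
c=cam("wrist"); cv2.imwrite("pics/w19.png",c["color"][:,:,::-1])
np.save("w19.npy",dict(c),allow_pickle=True)
go((.443,-.3267,.16,180.3))
E
```

```text
clock: 37.33
eef_pos: [0.5956, 0.0231, 0.1719]
tool_rot: [-0.023, 1.0, 0.0, 0.005]
ft_force: [-0.2, -0.1, 0.6]
grip_width: 0.0621
t 37.38 pos [0.5939 0.023  0.169 ] yaw -177.39 tilt [0.34 0.02] F [ 0.1  0.4 -0.1] w 0.0621
 travel [0.1667, -0.3425, 0.008]  dr [0.0002, 0.006, 0.0403] dist 0.381
```

View pics/w19.png

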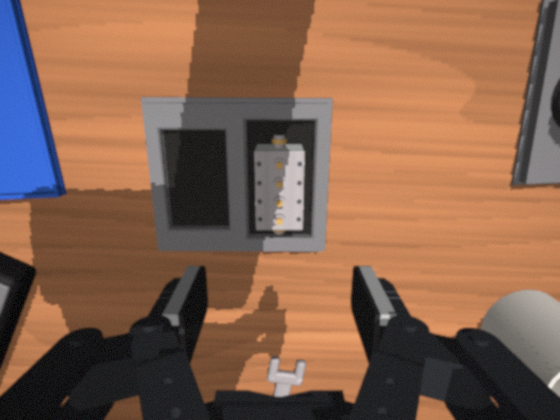

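Filter seated at (279,187). Now the short attenuator.

```bash
python3 -m crank '{"dr":[[0,0,0],[0,0.001,0.01],[0,0.002,0.02],[0,0.003,0.03],[0,0.004,0.04],[0,0.005,0.04],[0,0.006,0.04],[0,0.006,0.04],[0,0.006,0.04],[0,0.006,0.04]],"travel":[[0.006,-0.012,0],[0.02,-0.04,0],[0.042,-0.087,0],[0.067,-0.139,0],[0.093,-0.191,0],[0.118,-0.243,0.01],[0.142,-0.293,0.025],[0.159,-0.328,0.045],[0.167,-0.3435,0.058],[0.167,-0.3435,0.058]],"hand":[0.062,0.062,0.062,0.062,0.062,0.062,0.062,0.062,0.062,0.062]}' | head -3
python3 - <<'E'
from h import *
c=cam("wrist"); cv2.imwrite("pics/w20.png",c["color"][:,:,::-1])
crop(c["color"][:,:,::-1],200,130,360,270,4.5,"pics/w20a.png")
np.save("w20.npy",dict(c),allow_pickle=True)
go((.443,-.3267,.015,180.3))
for s in(-1,1):
  for t in (-1,1):
    p=proj(c,(.443+s*.020,-.3267+t*.017,.04)); print(p.round(0),((p-[200,130])*4.5).round(0))
E
```

```text
clock: 38.62
eef_pos: [0.4389, -0.3275, 0.106]
tool_rot: [-0.002, 1.0, 0.002, -0.005]
t 38.67 pos [ 0.4402 -0.327   0.1071] yaw -179.72 tilt [-0.45  0.13] F [ 0.4 -0.6 -0.1] w 0.0619
 travel [-0.0036, 0.0001, 0.0921]  dr [0.0023, -0.0078, -0.0003] dist 0.092
[252. 202.] [236. 322.]
[308. 202.] [487. 323.]
[254. 261.] [241. 591.]
[306. 261.] [479. 591.]
```

View pics/w20.png

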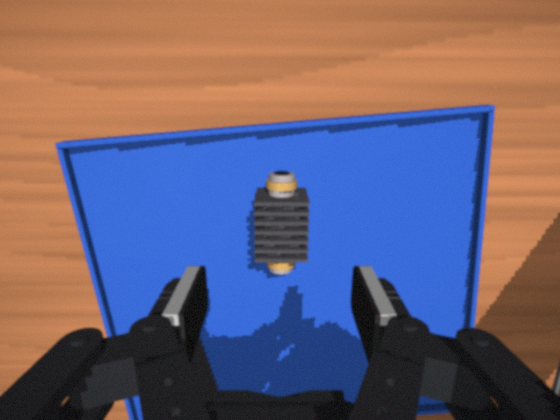

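View pics/w20a.png

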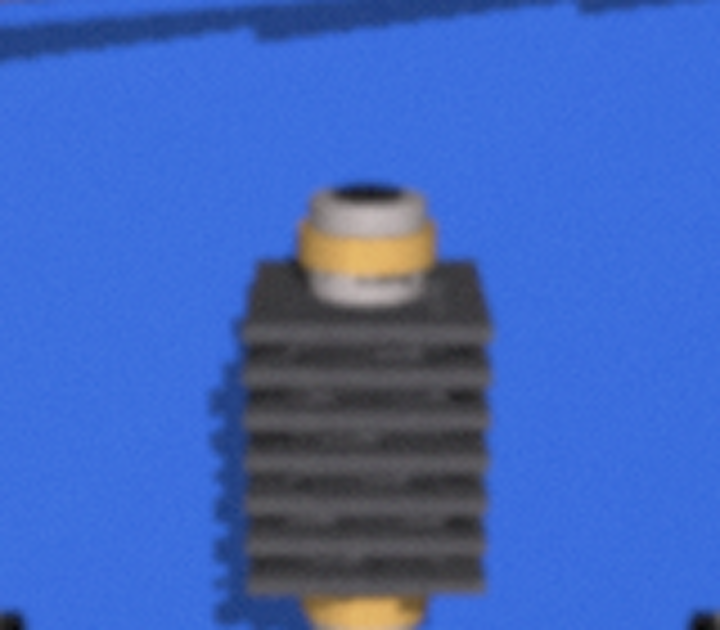

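Short attenuator top (245–490, ~325–595 in crop) matches predicted 238–485, 322–591. Descend and grip.

```bash
python3 -m crank '{"dr":[[0,-0.004,0],[0,-0.006,0],[0.001,-0.006,0],[0.001,-0.006,0],[0.001,-0.006,0],[0.001,-0.006,0],[0.001,-0.006,0],[0.001,-0.006,0],[0.001,-0.006,0],[0.001,-0.006,0]],"travel":[[-0.002,0,0.025],[-0.003,0,0.055],[-0.0036,0,0.08],[-0.0036,0,0.09],[-0.0036,0,0.0925],[-0.0036,0,0.0925],[-0.0036,0,0.0925],[-0.0036,0,0.0925],[-0.0036,0,0.0925],[-0.0036,0,0.0925]],"hand":[0.062,0.062,0.062,0.062,0.062,0.01,0.01,0.01,0.01,0.01]}'
python3 -c "
from h import *
go((.5957,-.0488,.18,182.61))"
```

```text
clock: 39.92
eef_pos: [0.4451, -0.3284, 0.0171]
tool_rot: [-0.003, 1.0, -0.001, 0.001]
ft_force: [0.0, 0.6, 6.1]
grip_width: 0.0329
t 39.92 pos [ 0.4451 -0.3284  0.0171] yaw -179.69 tilt [ 0.16 -0.13] F [0.  0.6 6.1] w 0.0329
 travel [-0.1526, 0.2784, -0.1631]  dr [-0.0024, 0.0028, -0.0401] dist 0.357
```

```bash
python3 -m crank '{"dr":[[0,0,0],[0,0,0],[0,0,0],[0,0,0],[0,0,-0.01],[0,0,-0.02],[0,0,-0.03],[0,0,-0.04],[-0.001,0.001,-0.04],[-0.001,0.001,-0.04]],"travel":[[0,0,-0.008],[0,0,-0.025],[0,0,-0.055],[-0.005,0.01,-0.09],[-0.017,0.032,-0.12],[-0.038,0.07,-0.14],[-0.064,0.117,-0.15],[-0.09,0.164,-0.155],[-0.116,0.21,-0.155],[-0.137,0.248,-0.145]],"hand":[0.01,0.01,0.01,0.01,0.01,0.01,0.01,0.01,0.01,0.01]}' |head -2
python3 - <<'E'
from h import *
go((.597,-.0488,.12,182.61))
E
```

```text
clock: 41.18
eef_pos: [0.5808, -0.0772, 0.1612]
t 41.17 pos [ 0.5808 -0.0772  0.1612] yaw -177.35 tilt [ 0.04 -0.03] F [ 0.7  0.3 -1.9] w 0.0328
 travel [-0.0175, 0.0276, 0.0412]  dr [-0.0005, 0.0007, 0.0006] dist 0.053
```

```bash
python3 -m crank '{"dr":[[0,0,0],[0,0,0],[0,0,0],[0,0,0],[0,0,0]],"travel":[[-0.01,0.016,0.01],[-0.016,0.025,0.025],[-0.0175,0.0276,0.038],[-0.0175,0.0276,0.0412],[-0.0175,0.0276,0.0412]],"hand":[0.01,0.01,0.01,0.01,0.01]}'
python3 - <<'E'
from h import *
c=cam("wrist"); cv2.imwrite("pics/w21.png",c["color"][:,:,::-1])
go((.597,-.0488,.023,182.61))
E
```

```text
clock: 41.8
eef_pos: [0.5953, -0.0516, 0.1189]
tool_rot: [-0.022, 1.0, -0.0, -0.001]
ft_force: [-0.1, -0.2, -1.1]
grip_width: 0.0329
t 41.85 pos [ 0.5957 -0.0515  0.1195] yaw -177.48 tilt [-0.04 -0.01] F [-1.4 -0.4 -0.6] w 0.0329
 travel [-0.0015, 0.0027, 0.0965]  dr [-0.0002, -0.0007, -0.0016] dist 0.097
```

View pics/w21.png

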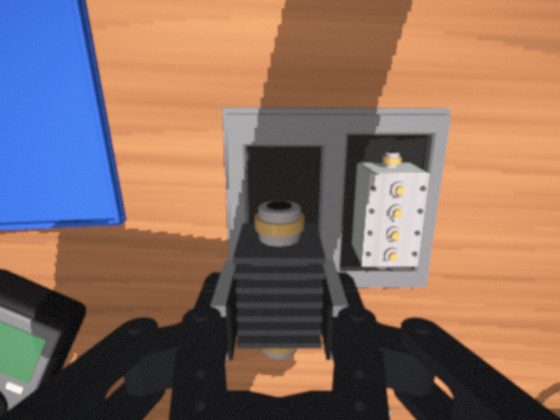

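Attenuator held square over the shorter pocket (247–322 px). Descend.

```bash
python3 -m crank '{"dr":[[0,0,0],[0,0,0],[0,0,0],[0,0,0],[0,0,0],[0,0,0],[0,0,0],[0,0,0]],"travel":[[-0.001,0.0025,0.015],[-0.001,0.0025,0.04],[-0.001,0.0025,0.065],[-0.001,0.0025,0.083],[-0.001,0.0025,0.092],[-0.001,0.0025,0.0955],[-0.001,0.0025,0.096],[-0.001,0.0025,0.096]],"hand":[0.01,0.01,0.01,0.01,0.01,0.01,0.01,0.01]}'
python3 - <<'E'
from h import *
c=cam("wrist"); cv2.imwrite("pics/w22.png",c["color"][:,:,::-1])
go((.597,-.0488,.019,182.61))
E
```

```text
clock: 42.85
eef_pos: [0.5974, -0.048, 0.024]
tool_rot: [-0.023, 1.0, -0.0, 0.0]
ft_force: [0.1, -0.2, -1.4]
grip_width: 0.0334
t 42.9 pos [ 0.5973 -0.048   0.024 ] yaw -177.39 tilt [ 0.04 -0.01] F [-0.5  0.3 -1.5] w 0.0327
 travel [0.0004, -0.0008, 0.005]  dr [-0.0002, 0.0007, -0.0] dist 0.005
```

View pics/w22.png

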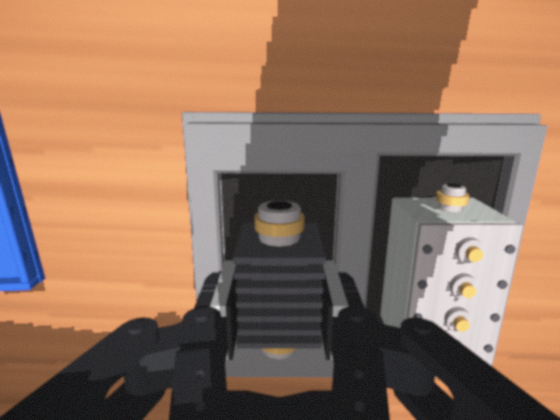

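Run:
```python
from h import *
c=cam("wrist")
print("conn -x end",atz(c,(279,206),.033), "block top edges",atz(c,(279,262),.047),atz(c,(279,346),.047))
print("pocket edge -x",atz(c,(279,173),.014), "pred +x edge px",proj(c,(.6397,-.047,.014)),"conn +x end px",proj(c,(.630,-.047,.029)))
c=cam("side"); crop(c["color"][:,:,::-1],220,160,390,290,4.5,"pics/w22s.png")
```

```text
conn -x end [ 0.56061481 -0.04980945  0.033     ] block top edges [ 0.57793352 -0.04902271  0.047     ] [ 0.61544867 -0.04732591  0.047     ]
pocket edge -x [ 0.55166157 -0.05021905  0.014     ] pred +x edge px [277.5098613 341.7459955] conn +x end px [278.29363438 345.82205648]
```

View pics/w22s.png

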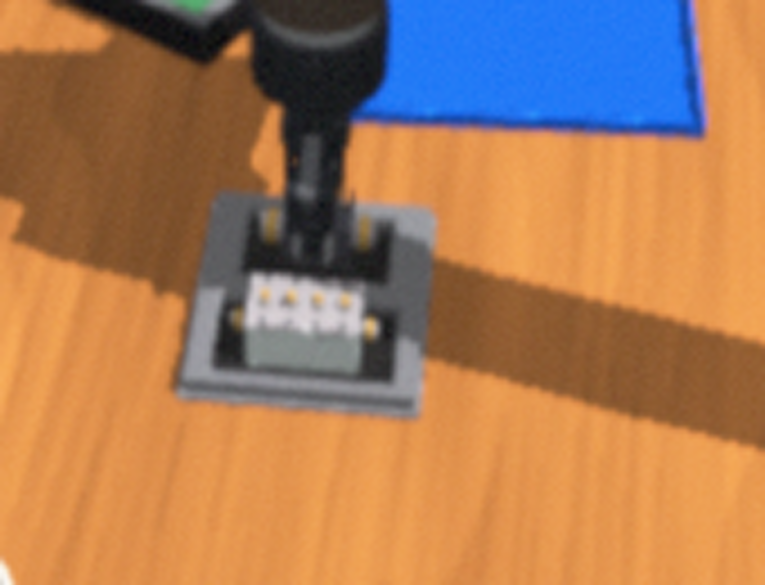

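Block centre measures x ≈ 0.597, so it is centred in the pocket to ~1 mm. Lower to contact.

```bash
python3 -m crank '{"dr":[[0,0,0],[0,0,0],[0,0,0],[0,0,0]],"travel":[[0,-0.0008,0.0015],[0,-0.0008,0.003],[0,-0.0008,0.004],[0,-0.0008,0.005]],"hand":[0.01,0.01,0.01,0.01]}'; python3 -m crank '{"dr":[[0,0,0],[0,0,0]],"travel":[[0,0,0.0005],[0,0,0.0005]],"hand":[0.01,0.01]}'
```

```text
clock: 43.5
eef_pos: [0.5966, -0.0488, 0.0191]
tool_rot: [-0.023, 1.0, -0.0, -0.0]
ft_force: [-3.8, 0.6, 8.1]
grip_width: 0.033
clock: 43.75
eef_pos: [0.5966, -0.0488, 0.0191]
tool_rot: [-0.023, 1.0, -0.0, -0.0]
ft_force: [-4.1, 0.5, 7.4]
grip_width: 0.0332
```

```bash
python3 -m crank '{"dr":[[0,0,0],[0,0,0],[0,0,0],[0,0,0],[0,0,0],[0,0,0],[0,0,0],[0,0,0],[0,0,0]],"travel":[[0,0,0],[0,0,0],[0,0,0],[0,0,-0.005],[0,0,-0.025],[0,0,-0.06],[0.01,0,-0.1],[0.025,0,-0.15],[0.04,0,-0.18]],"hand":[0.048,0.048,0.048,0.048,0.048,0.048,0.05,0.05,0.05]}'
python3 -m crank '{"dr":[[0,0,0],[0,0,0],[0,0,0]],"travel":[[0.04,0,0],[0.06,0,0],[0.06,0,0]],"hand":[0.05,0.05,0.05]}'|head -2
python3 - <<'E'
from h import *
for n in("wrist","side","scene"):
    c=cam(n); cv2.imwrite(f"pics/end_{n}.png",c["color"][:,:,::-1])
    if n=="side": crop(c["color"][:,:,::-1],210,110,400,290,3.3,"pics/end_s2.png")
go()
E
```

```text
clock: 44.88
eef_pos: [0.5576, -0.0507, 0.2009]
tool_rot: [-0.023, 1.0, -0.0, 0.002]
ft_force: [0.3, 1.3, 0.2]
grip_width: 0.0501
clock: 45.25
eef_pos: [0.4959, -0.0533, 0.1986]
t 45.4 pos [ 0.4979 -0.0533  0.1981] yaw -177.39 tilt [ 0.03 -0.01] F [ 0.4  0.5 -0.3] w 0.0498
```

View pics/end_wrist.png

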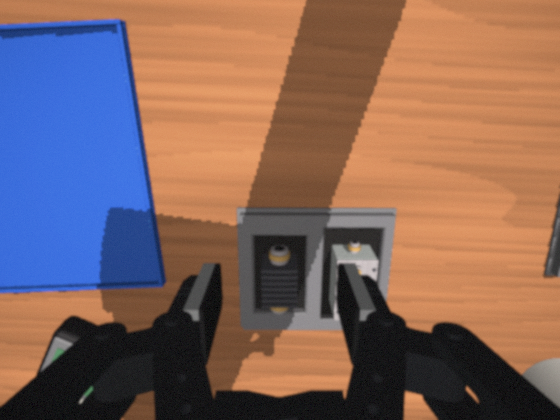

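View pics/end_s2.png

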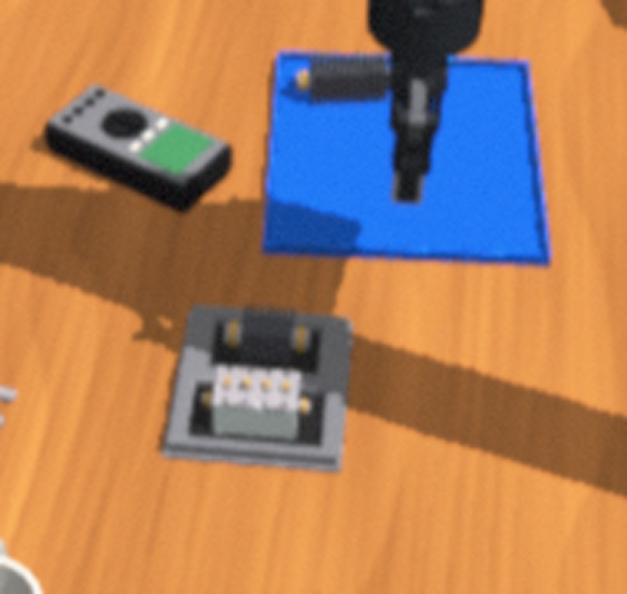

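View pics/end_scene.png

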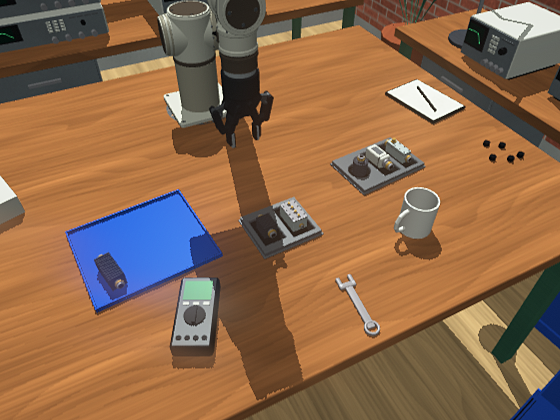

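All five parts are in their pockets, the long attenuator is still in place, and the mug (417,212) and meter (195,317) have not moved since the first picture.

```bash
python3 -c "
from workcell import job; print(job.job_done())"
```

```text
the job is handed in; nothing more can be done
None
```

Both kits are made up and the job is handed in at about 45 s of the 131 s allowed.

- **Parts placed:** I set them down in the order asked: coupler, sensor, dummy load, filter, shorter attenuator. Each part was lowered until light floor contact of about 5–8 N, at the height I had worked out beforehand, and only then released.
- **Final pictures:** All five parts lie right side up in their own pockets with space all round, and the dummy load stands with its connector up. The longer attenuator is still in the stock tray, the mug and multimeter have not moved, and the gripper is clear of everything.
- **Disagreements:** At the start, the scene and side cameras put the kit trays up to about 8 mm apart. I used the wrist camera's fit instead, which was good to about 1.5 mm.
- **One stop on the way:** With the coupler in hand, the last joint reached its range limit and stopped the arm short. I turned the wrist half round, so the coupler lies the other way round in its pocket, which the task allows. Measured forces stayed under 10 N wherever I read them.

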